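# Lay out the bone saw's swab kit on its layout tray

## Task

Set out the hygiene swab kit for the bone saw on the layout tray: every sample vial from the gravity chute, every contact dish, the swab frame and the sampling spoon, each lying flat in its own drawn outline - one vial to an outline, down between its two ribs, and the spoon's bowl on the drawn bowl. Take the vials in turn from the lower end of the chute, letting the next one roll down to the stop. Do not disturb the megaphone, the scrubbing brush or the saw's star knob.

Things in the scene. Friction and masses are not known exactly. Their poses are not given: they have to be found in the camera images.
- tray: Fixed steel layout tray, 260 (x) by 370 (y) mm. Origin: centre of its underside, z up. Floor 3 mm above the table, white liner with black printed outlines; lip 10 mm high, 4 mm thick. On its right (-y) four oblong vial outlines with low ribs; in the middle two double circles (far, centre) and a double square (near); on the left a spoon outline, bowl towards +x.
- vial_mark1 (a point): Centre of vial outline 1 on the tray floor, at tray (x, y) = (-75, -110) mm; axes as the tray. Outline 36 mm in x by 68 mm in y. Two ribs, 4 mm high, 3 mm thick, 36 mm long, run along tray y 12.5 mm either side of this point: a vial laid along tray y rests on the floor between them (about 1 mm play each way) and does not roll.
- vial_mark2 (a point): Centre of vial outline 2 on the tray floor, at tray (x, y) = (-25, -110) mm; axes as the tray. Outline 36 mm in x by 68 mm in y. Two ribs, 4 mm high, 3 mm thick, 36 mm long, run along tray y 12.5 mm either side of this point: a vial laid along tray y rests on the floor between them (about 1 mm play each way) and does not roll.
- vial_mark3 (a point): Centre of vial outline 3 on the tray floor, at tray (x, y) = (25, -110) mm; axes as the tray. Outline 36 mm in x by 68 mm in y. Two ribs, 4 mm high, 3 mm thick, 36 mm long, run along tray y 12.5 mm either side of this point: a vial laid along tray y rests on the floor between them (about 1 mm play each way) and does not roll.
- vial_mark4 (a point): Centre of vial outline 4 on the tray floor, at tray (x, y) = (75, -110) mm; axes as the tray. Outline 36 mm in x by 68 mm in y. Two ribs, 4 mm high, 3 mm thick, 36 mm long, run along tray y 12.5 mm either side of this point: a vial laid along tray y rests on the floor between them (about 1 mm play each way) and does not roll.
- dish_mark1 (a point): Centre of a dish outline on the tray floor, at tray (x, y) = (78, 3) mm: a circle of radius 34 mm with another of 28 mm inside it, flat print.
- dish_mark2 (a point): Centre of a dish outline on the tray floor, at tray (x, y) = (0, 3) mm: a circle of radius 34 mm with another of 28 mm inside it, flat print.
- frame_mark (a point): Centre of the swab frame's outline on the tray floor, at tray (x, y) = (-78, 3) mm: a 70 mm square with a 44 mm square inside, sides along tray x and y, flat print.
- spoon_mark (a point): The point of the spoon outline, on the tray floor at tray (x, y) = (0, 103) mm, where the spoon's origin belongs. The outline lies along tray x, bowl towards tray +x, flat print with 4 mm margin.
- bowl_mark (a point): Centre of the round bowl in the spoon outline, at tray (x, y) = (57, 103) mm on the tray floor.
- chute: Fixed sheet-steel gravity chute. Origin: on the table under its end stop's inner face, at its lower end. Floor climbs 17 deg to its +x from 30 mm up, 185 mm long, 46 mm wide. Vials lie across it along its y. Stop 18 mm high. Side guides (69 mm over all, 22 mm high) begin 36 mm up from the stop, so both ends of the vial at the stop are free for fingers. Highest point about 106 mm.
- chute_end (a point): Where the centre of a vial lies when it rests against the chute's stop: 9 mm ahead of the chute's origin in its +x, 48 mm above the table. When that vial is lifted away the next rolls down to the stop within about a second.
- vial1: Sample vial, white with a grey cap at +y: a plain cylinder 28 mm across, 60 mm long, 25 to 49 g. Origin: its centre; its y is the cylinder axis (it spins about it as it rolls), along the chute's y at first. Grip by the two flat ends. Three or four are in the chute, vial1 at the stop, then 2, 3 and, if present, 4 (else it reads None).
- vial2: Sample vial, white with a grey cap at +y: a plain cylinder 28 mm across, 60 mm long, 25 to 49 g. Origin: its centre; its y is the cylinder axis (it spins about it as it rolls), along the chute's y at first. Grip by the two flat ends. Three or four are in the chute, vial1 at the stop, then 2, 3 and, if present, 4 (else it reads None).
- vial3: Sample vial, white with a grey cap at +y: a plain cylinder 28 mm across, 60 mm long, 25 to 49 g. Origin: its centre; its y is the cylinder axis (it spins about it as it rolls), along the chute's y at first. Grip by the two flat ends. Three or four are in the chute, vial1 at the stop, then 2, 3 and, if present, 4 (else it reads None).
- vial4: Sample vial, white with a grey cap at +y: a plain cylinder 28 mm across, 60 mm long, 25 to 49 g. Origin: its centre; its y is the cylinder axis (it spins about it as it rolls), along the chute's y at first. Grip by the two flat ends. Three or four are in the chute, vial1 at the stop, then 2, 3 and, if present, 4 (else it reads None).
- dish1: Contact dish, flat round dish with amber medium and a pale fixed lid, 60 mm across, 16 mm high, 30 g. Origin: centre of its underside, z up. None, one or two are present (an absent one reads None); lies flat on the table.
- dish2: Contact dish, flat round dish with amber medium and a pale fixed lid, 60 mm across, 16 mm high, 30 g. Origin: centre of its underside, z up. None, one or two are present (an absent one reads None); lies flat on the table.
- frame: Swab frame: flat square frame of blue plastic, 62 mm outside, 48 mm inside, 6 mm thick, 60 g. Origin: centre of its underside; x and y along its sides. Can be gripped across its outer width.
- spoon: Sampling spoon, blue plastic, 150 mm long, 50 g, lying flat along its x. Handle a bar 10 mm wide and 8 mm high from x = -75 to +42 mm; round bowl 36 mm across, 12 mm high, centred at x = +57 mm. Origin: underside of the handle at mid length, about 5 mm from the centre of mass; z up.
- spoon_bowl (a point): Centre of the spoon's bowl at its underside.
- megaphone: Bystander: blue and white megaphone standing on its bell, 185 mm across, 296 mm tall, to the left of the tray. Leave alone. Origin: centre of its underside.
- brush: Bystander: wooden scrubbing brush lying bristles down, 130 mm long (its x), 48 mm wide, 40 mm high, beyond the chute. Leave alone. Origin: centre of its underside.
- starknob: Bystander: black star knob of the saw lying on its head with its stud up, 57 mm across, 48 mm tall, beyond the loose dishes. Leave alone. Origin: centre of its underside.
There are look-alikes about, which are no part of the job. What is shaped like the vial3 but brown or orange is not meant.

How it is judged:
By the outcome, as a careful person would: the job done as asked, in the order asked, and still so for the second after the job is handed in, with the robot touching nothing.
Of vial4, dish1, dish2 only 1 to 3 are there at a start; the rules pass over those that are not, and their reading is None.
At some moment in a run one of dish1, dish2, frame, spoon may be knocked a few centimetres aside while the robot is not near it.
Once in a run the grip may slacken for a moment while it holds something.
It also fails if it takes over 210 s, if anything falls off the work surface, if the arm or the gripper's body presses on something with over 40 N, if the wrist force passes 120 N, or if a joint passes its speed limit or range.

## Robot

A 6-joint arm with a two-finger parallel gripper is mounted at the origin on the work surface. World frame = base frame: x ahead of the robot, y to its left, z up, the work surface at z = 0. Lengths are in m, angles in rad, forces in N, time in s.
With the tool pointing down it reaches from about 0.35 to 0.725 m from the base axis. Payload 4.3 kg.
Tool frame: the origin (TCP) lies at the very end of the fingers, on their centre line; the grasp point (between the pads) lies 19 mm behind it; z points along the fingers, y is the line along which they close (so a half turn about z gives the same grasp; the last joint's range is limited). The gripper opens to 85 mm and grips with 20 to 120 N. Pads are 22 mm wide; open, the fingers measure 114 mm over their backs; the gripper's body (76 mm by 85 mm) begins 54 mm behind the grasp point. The pads swing forward as they close: fully open they stand 13 mm farther back than shut.
Start: joints at [-1.38, 0.377, 0.081, 1.274, 0, 1.46], TCP at [0.17, -0.549, 0.231] pointing down, gripper open.
Joint ranges: [-2.72, 2.72], [-0.84, 1.66], [-1.02, 1.22], [-1.77, 2.12], [-1.37, 1.28], [-3.14, 3.14]. Speed limits (rad/s): [2.57, 2.57, 3.14, 3.14, 3.14, 3.14].

## Interface

Orientations are given as a unit quaternion [w, x, y, z].
In Python, from cell import readout, eyes, robot gives the robot as it stands.
- The arm moves only by the tool servo_tool, never from a script. Its argument "targets" is a list that holds one entry, the list of rows, each a list of 7 numbers: the closure, from -1 (fully open) to 1 (shut), then the shift along the world's x, y, z in m, then the turn, a rotation vector about the world's x, y, z in degrees. A call has exactly 8 rows; each row is the pose to reach, as a shift and turn from the pose commanded when the call began; what a row does not reach only later rows make up. A row lasts 1/12 s, in which the tool goes at most 41.7 mm and 7.16 degrees, less where a joint would pass 70% of its speed; a pose out of reach is approached as far as the arm can. A call with a gripper value outside its range is refused whole. The fingers move at their own pace and stop on an object; "grip_force" is the grip in N (left out, the last holds). Time passes only in rows, so rows that repeat a pose let the fingers close, or fill a call up. It gives the time, the measured TCP pose, the force, the opening and the grip force at its end, in the units of the state.
- readout.read_state(): the state, without advancing time (a new reading comes with each control period).
- eyes.grab_frame(name): name is "side" or "top" or "wrist"; returns the picture (384x512x3 uint8, red, green, blue); there is no depth.
- eyes.camera_model(name): a dict with "mtx" (3x3 intrinsics, pixels), "extrinsics" (4x4, takes a point from world to camera coordinates). Camera axes: x right, y up, looking along -z (the intrinsics and any distortion apply to the point x, -y, -z); pixel columns grow to the right and rows downward; lengths in m; the calibration is good to about 2 mm. The wrist camera is an equidistant fisheye: a pixel r from the principal point sees the ray r / f radians off the axis. A picture is of the moment at which its call begins: read the wrist's pose just before it. camera_model takes no time and is no camera call; for the wrist camera it gives the pose at the moment of the call.
- robot.hand_in(): hands the job in; it is judged then, once.
The state is a dict: "time_s": time; "qpos": joint angles; "qd": joint speeds; "joint_efforts": joint torques, N m; "ee_pos": TCP position; "tcp_rot": TCP orientation; "force": force on the tool from outside, world axes, zero at the start; "torque": the same for the moment, N m; "grip_width": finger opening in m; "gripper_force": force on a finger pad.
Only numpy, scipy, OpenCV 4.12 (cv2) and the standard library are available. Lean on these libraries where they do the work, as an engineer would, in place of code of your own. Each camera call takes 0.05 s, during which the arm holds its last target. There are 200 camera calls.

## Working session

There is one attempt and no reset: what is moved stays moved. The work goes in short steps, Python scripts to look and compute and a tool call to move; the robot and the scene stay as the last step left them, time stands still between calls to the robot, and variables do not carry over. Pictures are saved under pics/ and viewed, at most 14 in all, crops included, and the job is handed in when it is done.

Besides the shell and the picture viewer there is one more tool, called after "Call:" by a JSON object that holds its "api" and its "payload", one argument or row to a line. servo_tool: Moves the arm, as the interface text tells. Its arguments: {"type":"object","properties":{"targets":{"type":"array","items":{"type":"array","items":{"type":"array","items":{"type":"number"}}}},"grip_force":{"type":"number"}},"required":["targets"]}

```bash
ls; mkdir -p pics; cat > h.py <<'E'
import numpy as np,cv2
from cell import readout,eyes,robot
def grab(n,name=None):
    m=eyes.camera_model(n); im=eyes.grab_frame(n)
    if name: cv2.imwrite(f'pics/{name}.png',cv2.cvtColor(im,cv2.COLOR_RGB2BGR)); np.savez(f'pics/{name}.npz',K=m['mtx'],E=m['extrinsics'],n=n)
    return im,m
def load(name):
    d=np.load(f'pics/{name}.npz'); return dict(mtx=d['K'],extrinsics=d['E'],n=str(d['n']))
def ray(m,px,n):
    K=np.array(m['mtx']);E=np.array(m['extrinsics'])
    x=(px[0]-K[0,2])/K[0,0];y=(px[1]-K[1,2])/K[1,1]
    if n=='wrist':
        r=np.hypot(x,y); s=np.sinc(r/np.pi); d=np.array([x*s,y*s,np.cos(r)])
    else: d=np.array([x,y,1.])
    d=d*[1,-1,-1]
    R=E[:3,:3]; return -R.T@E[:3,3],R.T@d/np.linalg.norm(d)
def atz(m,px,z,n):
    o,d=ray(m,px,n); return o+d*(z-o[2])/d[2]
def tri(rs):
    A=np.zeros((3,3));b=np.zeros(3)
    for o,d in rs:
        P=np.eye(3)-np.outer(d,d);A+=P;b+=P@o
    p=np.linalg.solve(A,b); return p,[np.linalg.norm((np.eye(3)-np.outer(d,d))@(p-o)) for o,d in rs]
def proj(m,p,n):
    E=np.array(m['extrinsics']);K=np.array(m['mtx']);c=(E[:3,:3]@p+E[:3,3])*[1,-1,-1]
    if n=='wrist':
        r=np.hypot(c[0],c[1]);t=np.arctan2(r,c[2]);x,y=c[:2]*t/max(r,1e-9)
    else: x,y=c[:2]/c[2]
    return np.array([K[0,0]*x+K[0,2],K[1,1]*y+K[1,2]])
E
python3 - <<'E'
from h import *
for n in ('top','side','wrist'):
    im,m=grab(n,n+'0'); print(n,im.shape,{k:(np.round(v,3).tolist() if not isinstance(v,str) else v) for k,v in m.items()})
a=cv2.imread('pics/top0.png');b=cv2.imread('pics/side0.png')
cv2.imwrite('pics/top0b.png',cv2.resize(a,(800,600),interpolation=3));cv2.imwrite('pics/side0b.png',cv2.resize(b,(800,600),interpolation=3))
print(readout.read_state())
E
```

```text
pics
top (384, 512, 3) {'mtx': [[469.496, 0.0, 252.854], [0.0, 469.496, 187.946], [0.0, 0.0, 1.0]], 'extrinsics': [[-0.01, -1.0, -0.007, 0.069], [0.996, -0.01, 0.086, -0.578], [-0.086, -0.007, 0.996, -1.85], [0.0, 0.0, 0.0, 1.0]]}
side (384, 512, 3) {'mtx': [[430.757, 0.0, 259.116], [0.0, 430.757, 191.084], [0.0, 0.0, 1.0]], 'extrinsics': [[0.972, -0.237, 0.01, -0.543], [0.138, 0.598, 0.79, -0.165], [-0.193, -0.766, 0.613, -1.483], [0.0, 0.0, 0.0, 1.0]]}
wrist (384, 512, 3) {'mtx': [[297.319, 0.0, 256.427], [0.0, 297.319, 190.807], [0.0, 0.0, 1.0]], 'extrinsics': [[0.296, -0.955, -0.003, -0.575], [0.917, 0.285, -0.281, 0.036], [0.269, 0.081, 0.96, -0.38], [0.0, 0.0, 0.0, 1.0]]}
{'time_s': 0.15, 'qpos': array([-1.38030039e+00,  3.77897949e-01,  7.99660832e-02,  1.27444291e+00,
        7.25324285e-06,  1.46051219e+00]), 'qd': array([ 3.90885994e-05, -7.90627253e-04,  3.96664800e-03,  4.70245296e-05,
       -3.44059577e-05,  3.70103642e-04]), 'joint_efforts': array([ 1.55225818e-03, -4.64036429e+01,  2.70170295e+01,  1.39135699e-02,
       -7.66306084e-05, -1.96122397e-05]), 'ee_pos': array([ 0.17027314, -0.54868222,  0.2305869 ]), 'tcp_rot': array([-7.88734351e-04,  9.88712408e-01,  1.49823732e-01, -2.80203333e-05]), 'force': array([-0.64189894, -0.41171448, -0.92113873]), 'torque': array([ 0.03700158,  0.015536  , -0.02172777]), 'gripper_force': 0.0, 'grip_width': 0.08541331122633505}
```

View pics/top0b.png

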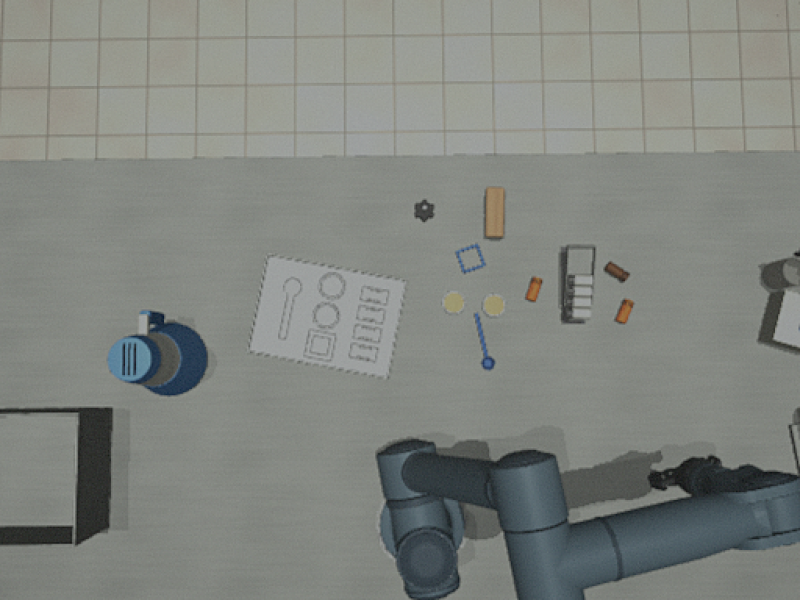

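View pics/side0b.png

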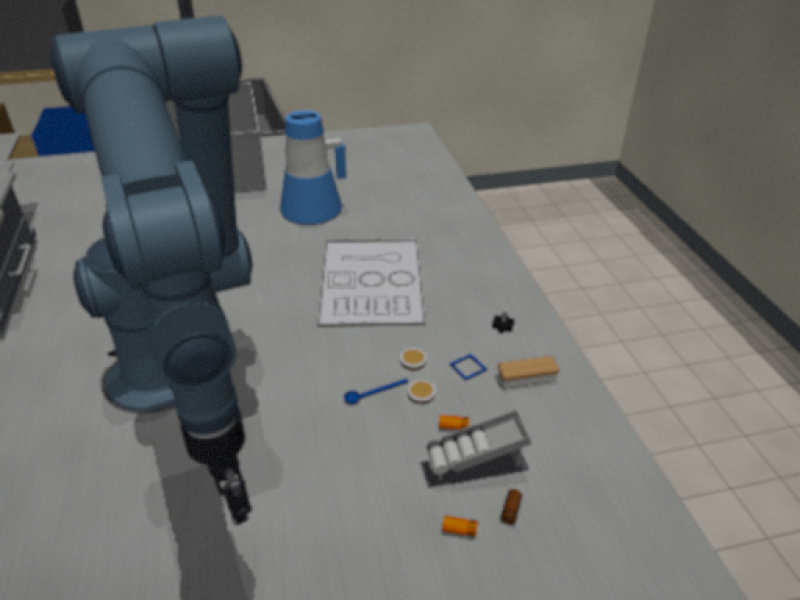

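The top view shows the tray centred at about (328,316) and two pale dishes at (454,302) and (494,305). The blue frame is at (470,258), and the blue spoon has its bowl at (488,363) and its tail at (477,314). The chute is at (578,285), holding four white vials with the lower end nearest the robot at (575,315).

What could be taken for the vials:
- Orange cylinder at (534,290), rejected
- Orange cylinder at (625,312), rejected
- Brown cylinder at (617,271), rejected
- White/grey vials in the chute at (579,282) to (576,312), chosen

```bash
python3 - <<'E'
from h import *
T=load('top0');S=load('side0');k=.64
P=lambda a:np.array(a)*k
for nm,t,s in [('dishA',(454,302),(413,358)),('dishB',(494,305),(421,391)),('frame',(470,258),(468,367)),('bowl',(488,363),(352,397)),('tail',(477,314),(407,381)),('c1',(268,255),(416,240)),('c2',(405,283),(424,323)),('c3',(388,377),(319,324)),('c4',(249,352),(328,240)),('vial1',(576,312),(437,459)),('brush',(494,213),(528,370)),('knob',(424,210),(503,322))]:
    p,e=tri([ray(T,P(t),'top'),ray(S,P(s),'side')]); print(nm,p.round(3),np.round(e[0],3),atz(T,P(t),0.01,'top').round(3))
W=load('wrist0');E=W['extrinsics'];print('cam',(-E[:3,:3].T@E[:3,3]).round(3), 'axis',(-E[2,:3]).round(3))
st=readout.read_state();from scipy.spatial.transform import Rotation as R
q=st['tcp_rot'];r=R.from_quat(np.r_[q[1:],q[0]]).as_matrix();print('cam in tool',(r.T@(-E[:3,:3].T@E[:3,3]-st['ee_pos'])).round(4));print(r.round(3))
E
```

```text
dishA [ 0.557 -0.088  0.009] 0.0 [ 0.557 -0.088  0.01 ]
dishB [ 0.548 -0.191  0.008] 0.0 [ 0.548 -0.191  0.01 ]
frame [ 0.672 -0.133 -0.002] 0.001 [ 0.67  -0.131  0.01 ]
bowl [ 0.401 -0.173  0.006] 0.001 [ 0.4   -0.172  0.01 ]
tail [ 0.527 -0.148  0.001] 0.001 [ 0.525 -0.147  0.01 ]
c1 [0.686 0.393 0.003] 0.001 [0.684 0.392 0.01 ]
c2 [ 0.612  0.037 -0.001] 0.004 [0.607 0.037 0.01 ]
c3 [0.367 0.083 0.005] 0.001 [0.366 0.083 0.01 ]
c4 [0.438 0.439 0.01 ] 0.005 [0.433 0.439 0.01 ]
vial1 [ 0.525 -0.394  0.036] 0.001 [ 0.528 -0.401  0.01 ]
brush [ 0.787 -0.195  0.021] 0.002 [ 0.788 -0.196  0.01 ]
knob [ 0.798 -0.014  0.009] 0.001 [ 0.797 -0.014  0.01 ]
cam [ 0.239 -0.528  0.373] axis [-0.269 -0.081 -0.96 ]
cam in tool [ 0.0718  0.0008 -0.1423]
[[ 0.955  0.296 -0.   ]
 [ 0.296 -0.955  0.002]
 [ 0.    -0.002 -1.   ]]
```

Call:
{"api": "servo_tool", "payload": {
  "targets": [
    [[-1,0.11,0.06,0.03,0,0,55],[-1,0.11,0.06,0.03,0,0,55],[-1,0.11,0.06,0.03,0,0,55],[-1,0.11,0.06,0.03,0,0,55],[-1,0.11,0.06,0.03,0,0,55],[-1,0.11,0.06,0.03,0,0,55],[-1,0.11,0.06,0.03,0,0,55],[-1,0.11,0.06,0.03,0,0,55]]
  ]
}}

```text
time_s: 0.82
ee_pos: [0.2805, -0.4888, 0.261]
tcp_rot: [-0.0, 0.806, 0.592, 0.0]
force: [-0.1, -0.3, -0.4]
grip_width: 0.0853
gripper_force: 0.0
```

Call:
{"api": "servo_tool", "payload": {
  "targets": [
    [[-1,0.11,0.06,0,0,0,55],[-1,0.11,0.06,0,0,0,55],[-1,0.11,0.06,0,0,0,55],[-1,0.11,0.06,0,0,0,55],[-1,0.11,0.06,0,0,0,55],[-1,0.11,0.06,0,0,0,55],[-1,0.11,0.06,0,0,0,55],[-1,0.11,0.06,0,0,0,55]]
  ]
}}

```text
time_s: 1.48
ee_pos: [0.3905, -0.4288, 0.2609]
tcp_rot: [-0.0, 0.442, 0.897, 0.0]
force: [0.6, -0.2, -0.3]
grip_width: 0.0855
gripper_force: 0.0
```

Call:
{"api": "servo_tool", "payload": {
  "targets": [
    [[-1,0.11,0.07,0,0,0,53],[-1,0.11,0.07,0,0,0,53],[-1,0.11,0.07,0,0,0,53],[-1,0.11,0.07,0,0,0,53],[-1,0.11,0.07,0,0,0,53],[-1,0.11,0.07,0,0,0,53],[-1,0.11,0.07,0,0,0,53],[-1,0.11,0.07,0,0,0,53]]
  ]
}}

```text
time_s: 2.15
ee_pos: [0.5004, -0.3588, 0.2607]
tcp_rot: [-0.0, -0.005, 1.0, 0.0]
force: [0.2, 0.5, 0.2]
grip_width: 0.0855
gripper_force: 0.0
```

```bash
python3 -c "
from h import *
grab('wrist','wA')"
```

Call:
{"api": "servo_tool", "payload": {
  "targets": [
    [[-1,0.02,0.2,0,0,0,0],[-1,0.02,0.2,0,0,0,0],[-1,0.02,0.2,0,0,0,0],[-1,0.02,0.2,0,0,0,0],[-1,0.02,0.2,0,0,0,0],[-1,0.02,0.2,0,0,0,0],[-1,0.02,0.2,0,0,0,0],[-1,0.02,0.2,0,0,0,0]]
  ]
}}

```text
time_s: 2.87
ee_pos: [0.5204, -0.1595, 0.2612]
tcp_rot: [-0.0, -0.002, 1.0, -0.0]
force: [-0.1, -0.8, 0.4]
grip_width: 0.0853
gripper_force: 0.0
```

```bash
python3 -c "
from h import *
grab('wrist','wB')
for n in 'AB': cv2.imwrite(f'pics/w{n}b.png',cv2.resize(cv2.imread(f'pics/w{n}.png'),(800,600),interpolation=3))"
```

```text
(no output)
```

View pics/wAb.png

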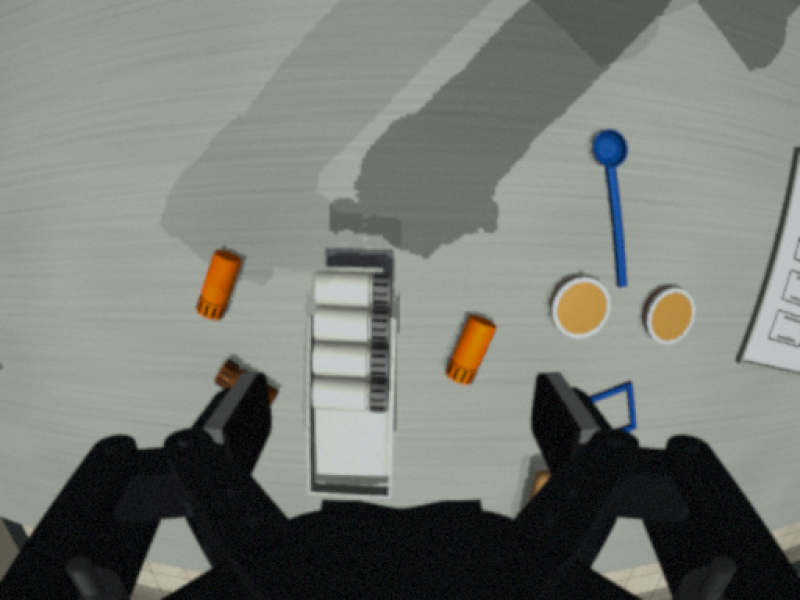

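View pics/wBb.png

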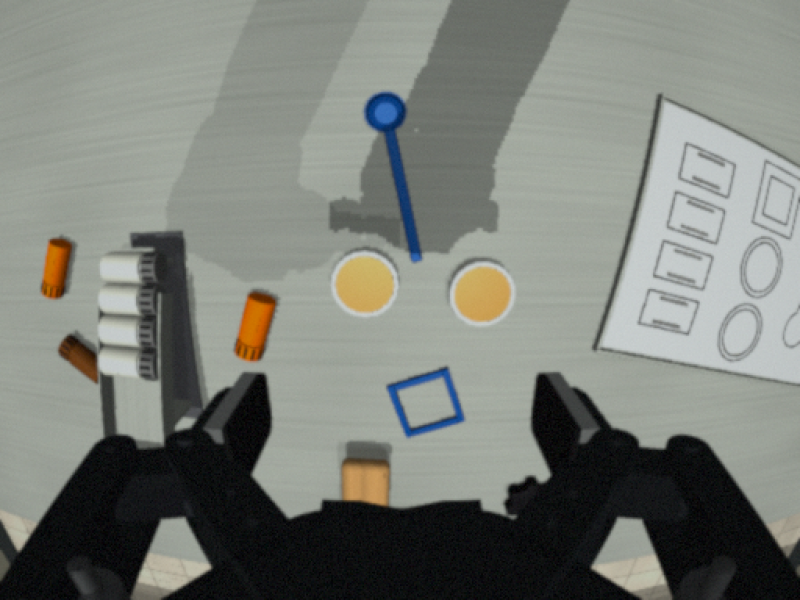

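wA shows four white vials with grey caps (towards +y) in the chute, at (352,290), (350,325), (350,359) and (350,394). wB shows the dishes at (365,283) and (482,293), the frame at (426,402), the spoon bowl at (385,112) and its tail at (416,260). The orange and brown cylinders are clearly outside the chute.

Call:
{"api": "servo_tool", "payload": {
  "targets": [
    [[-1,-0.03,0.3,0,0,0,0],[-1,-0.03,0.3,0,0,0,0],[-1,-0.03,0.3,0,0,0,0],[-1,-0.03,0.3,0,0,0,0],[-1,-0.03,0.3,0,0,0,0],[-1,-0.03,0.3,0,0,0,0],[-1,-0.03,0.3,0,0,0,0],[-1,-0.03,0.3,0,0,0,0]]
  ]
}}

```text
time_s: 3.58
ee_pos: [0.49, 0.1444, 0.2612]
tcp_rot: [-0.0, -0.003, 1.0, 0.001]
force: [0.2, -0.2, 0.8]
grip_width: 0.0855
gripper_force: 0.0
```

```bash
python3 -c "
from h import *
grab('wrist','wC')"
```

Call:
{"api": "servo_tool", "payload": {
  "targets": [
    [[-1,-0.03,0.15,0,0,0,0],[-1,-0.03,0.15,0,0,0,0],[-1,-0.03,0.15,0,0,0,0],[-1,-0.03,0.15,0,0,0,0],[-1,-0.03,0.15,0,0,0,0],[-1,-0.03,0.15,0,0,0,0],[-1,-0.03,0.15,0,0,0,0],[-1,-0.03,0.15,0,0,0,0]]
  ]
}}

```text
time_s: 4.3
ee_pos: [0.4613, 0.2888, 0.2612]
tcp_rot: [-0.0, -0.0, 1.0, -0.0]
force: [-0.4, -0.5, 0.6]
grip_width: 0.0854
gripper_force: 0.0
```

```bash
python3 -c "
from h import *
grab('wrist','wD')
print(readout.read_state()['ee_pos'])
for n in 'CD': cv2.imwrite(f'pics/w{n}b.png',cv2.resize(cv2.imread(f'pics/w{n}.png'),(800,600),interpolation=3))"
```

```text
[0.46120926 0.28891568 0.26127618]
```

View pics/wCb.png

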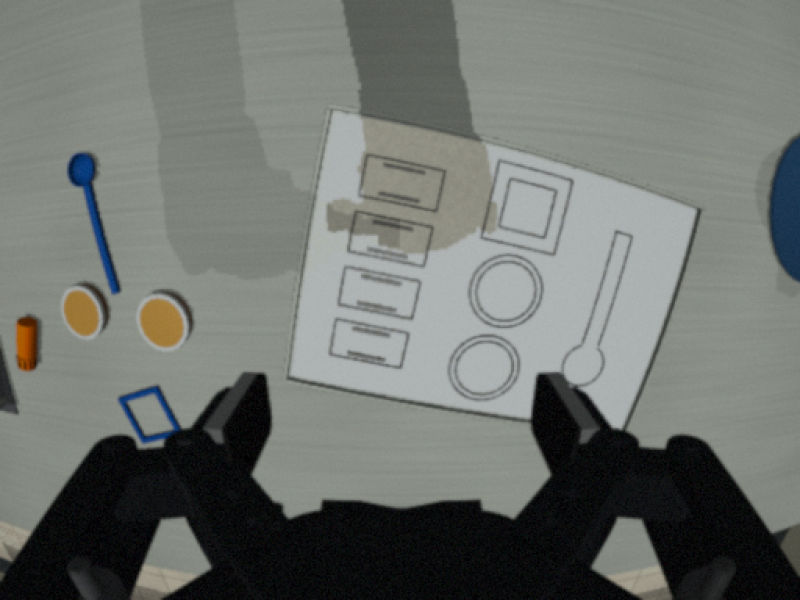

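View pics/wDb.png

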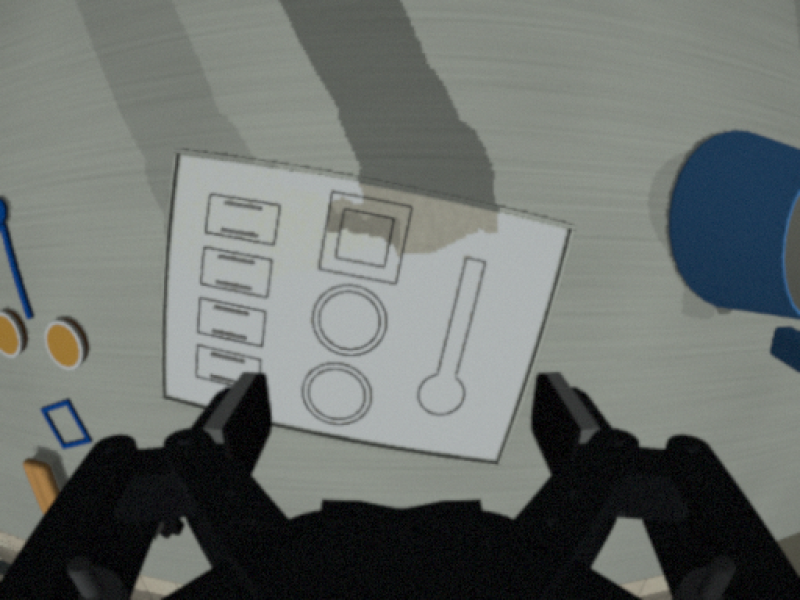

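wC and wD show the tray clearly. The vial outlines are at C (403,182), (390,238), (379,293) and (369,343). The frame outline is at (528,207), the dish circles at (506,291) and (484,367), and the spoon outline's bowl at (583,365).

```bash
python3 - <<'E'
from h import *
from scipy.optimize import least_squares
M={n:load('w'+n) for n in 'ABCD'};k=.64
m=dict(v1=(-75,-110),v2=(-25,-110),v3=(25,-110),v4=(75,-110),f=(-78,3),d2=(0,3),d1=(78,3),b=(57,103))
C=dict(v1=(403,182),v2=(390,238),v3=(379,293),v4=(369,343),f=(528,207),d2=(506,291),d1=(484,367),b=(583,365))
D=dict(v1=(243,219),v2=(236,272),v3=(232,322),f=(365,237),d2=(349,320),d1=(337,393),b=(441,394))
def w(p,q):
    c,s=np.cos(p[3]),np.sin(p[3]);return np.array([p[0]+c*q[0]-s*q[1],p[1]+s*q[0]+c*q[1],p[2]])
def f(p,sets=(('C',C),('D',D))):
    return np.concatenate([proj(M[n],w(p,np.array(m[a])/1000),'wrist')-np.array(X[a])*k for n,X in sets for a in X])
s=least_squares(f,[.525,.238,.003,-.2],x_scale=[.1,.1,.1,.1]);print('tray',s.x.round(4),np.degrees(s.x[3]).round(2),'rms',np.sqrt((s.fun**2).mean()).round(2))
for a in m: print(a,w(s.x,np.array(m[a])/1000).round(4))
print('spoon',w(s.x,[0,.103]).round(4))
def T(nm,**px):
    p,e=tri([ray(M[n],np.array(v)*k,'wrist') for n,v in px.items()]);print(nm,p.round(4),np.round(e,4))
T('dB',A=(581,307),B=(365,283));T('dA',A=(670,314),B=(482,293))
T('dA',B=(482,293),C=(163,320));T('dB',B=(365,283),C=(83,311))
T('bowl',A=(610,148),B=(385,112),C=(82,169));T('tail',A=(622,286),B=(416,260),C=(116,291))
for i,(b,c) in enumerate([((388,387),(120,399)),((447,369),(158,387)),((464,421),(180,432)),((408,436),(143,441))]): T('fr%d'%i,B=b,C=c)
T('v1L',A=(314,290),B=(100,267));T('v1R',A=(391,290),B=(158,263));T('v4L',A=(313,394),B=(98,361));T('v4R',A=(388,395),B=(157,363))
E
```

```text
tray [ 0.5288  0.2385  0.0015 -0.2006] -11.49 rms 0.32
v1 [0.4334 0.1456 0.0015]
v2 [0.4824 0.1356 0.0015]
v3 [0.5314 0.1257 0.0015]
v4 [0.5804 0.1157 0.0015]
f [0.453  0.2569 0.0015]
d2 [0.5294 0.2414 0.0015]
d1 [0.6059 0.2259 0.0015]
b [0.6052 0.328  0.0015]
spoon [0.5494 0.3394 0.0015]
dB [ 0.5506 -0.191   0.0124] [0.0002 0.0002]
dA [ 0.5588 -0.0878  0.0115] [0.0005 0.0005]
dA [ 0.5585 -0.0879  0.0112] [0.0009 0.0009]
dB [ 0.5505 -0.1912  0.0107] [0.0003 0.0003]
bowl [ 0.4032 -0.1728  0.0079] [0.0005 0.0007 0.0004]
tail [ 0.5312 -0.1461  0.004 ] [0.0009 0.0005 0.0012]
fr0 [ 0.6572 -0.1718  0.0014] [0.0002 0.0002]
fr1 [ 0.6379 -0.1153  0.0008] [0. 0.]
fr2 [ 0.6915 -0.0965  0.0064] [0.0015 0.0015]
fr3 [ 0.7106 -0.1521  0.0048] [0.0009 0.0009]
v1L [ 0.5234 -0.4262  0.0588] [0.0008 0.0008]
v1R [ 0.5235 -0.3663  0.0529] [0.0018 0.0018]
v4L [ 0.6009 -0.4266  0.0857] [0.0002 0.0002]
v4R [ 0.6044 -0.3682  0.0764] [0.0007 0.0007]
```

Call:
{"api": "servo_tool", "payload": {
  "targets": [
    [[-1,0.05,-0.33,0,0,0,0],[-1,0.05,-0.33,0,0,0,0],[-1,0.05,-0.33,0,0,0,0],[-1,0.05,-0.33,0,0,0,0],[-1,0.05,-0.33,0,0,0,0],[-1,0.05,-0.33,0,0,0,0],[-1,0.05,-0.33,0,0,0,0],[-1,0.05,-0.33,0,0,0,0]]
  ]
}}

```text
time_s: 5.02
ee_pos: [0.5099, -0.0422, 0.2617]
tcp_rot: [0.0, -0.001, 1.0, -0.0]
force: [0.8, -0.6, -0.2]
grip_width: 0.0853
gripper_force: 0.0
```

Call:
{"api": "servo_tool", "payload": {
  "targets": [
    [[-1,0.04,-0.33,-0.09,0,0,0],[-1,0.04,-0.33,-0.09,0,0,0],[-1,0.04,-0.33,-0.09,0,0,0],[-1,0.04,-0.33,-0.09,0,0,0],[-1,0.04,-0.33,-0.09,0,0,0],[-1,0.04,-0.33,-0.09,0,0,0],[-1,0.04,-0.33,-0.09,0,0,0],[-1,0.04,-0.33,-0.09,0,0,0]]
  ]
}}

```text
time_s: 5.68
ee_pos: [0.5477, -0.3617, 0.1739]
tcp_rot: [0.0, -0.001, 1.0, -0.0]
force: [1.1, -0.3, -0.0]
grip_width: 0.0855
gripper_force: 0.0
```

```bash
python3 -c "
from h import *
im,m=grab('wrist','wE')
p=proj(m,np.array([.525,-.396,.048]),'wrist');print(readout.read_state()['ee_pos'],p)
a=cv2.imread('pics/wE.png')[60:360,90:390]
cv2.imwrite('pics/wEc.png',cv2.resize(a,(600,600),interpolation=3))"
```

```text
[ 0.54678753 -0.36900013  0.16983104] [219.75904996 159.03829568]
```

View pics/wEc.png

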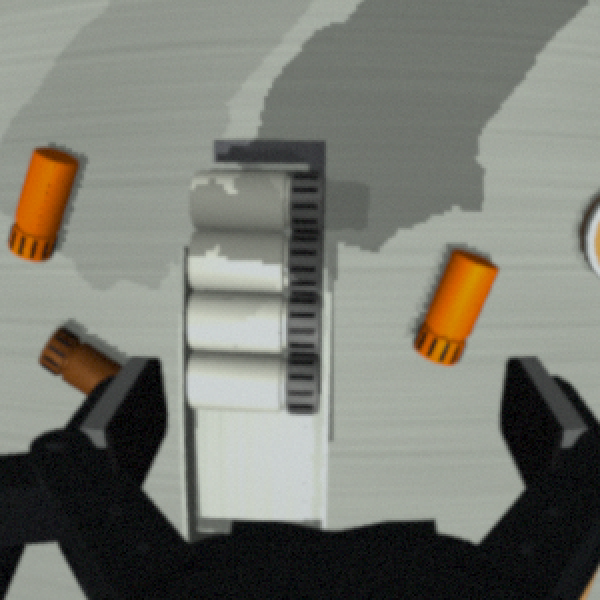

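The close crop shows vial1, white with a grey cap, lying against the stop at crop (256,200). That is full-picture pixel (218,160), which matches the prediction for (0.526,-0.397,0.048). Three more vials lie behind it, and the orange and brown look-alikes are off to the sides.

Call:
{"api": "servo_tool", "payload": {
  "targets": [
    [[-1,-0.024,-0.028,-0.03,0,0,0],[-1,-0.024,-0.028,-0.03,0,0,0],[-1,-0.024,-0.028,-0.07,0,0,0],[-1,-0.024,-0.028,-0.07,0,0,0],[-1,-0.024,-0.028,-0.105,0,0,0],[-1,-0.024,-0.028,-0.137,0,0,0],[-1,-0.024,-0.028,-0.137,0,0,0],[-1,-0.024,-0.028,-0.137,0,0,0]]
  ],
  "grip_force": 40
}}

```text
time_s: 6.4
ee_pos: [0.5234, -0.3849, 0.0368]
tcp_rot: [-0.002, -0.002, 1.0, 0.002]
force: [0.2, -0.3, -0.7]
grip_width: 0.0854
gripper_force: 0.0
```

Call:
{"api": "servo_tool", "payload": {
  "targets": [
    [[-1,0,0,0,0,0,0],[0.3,0,0,0,0,0,0],[0.6,0,0,0,0,0,0],[1,0,0,0,0,0,0],[1,0,0,0,0,0,0],[1,0,0,0,0,0,0],[1,0,0,0,0,0,0],[1,0,0,0,0,0,0]]
  ]
}}

```text
time_s: 7.07
ee_pos: [0.5266, -0.388, 0.0405]
tcp_rot: [0.002, -0.002, 1.0, -0.002]
force: [-1.1, -0.3, 5.9]
grip_width: 0.0592
gripper_force: 42.1
```

Call:
{"api": "servo_tool", "payload": {
  "targets": [
    [[1,0,0,0.03,0,0,0],[1,0,0,0.06,0,0,0],[1,0,0,0.1,0,0,0],[1,0,0,0.12,0,0,0],[1,0,0,0.12,0,0,0],[1,0,0,0.12,0,0,0],[1,0,0,0.12,0,0,0],[1,0,0,0.12,0,0,0]]
  ]
}}

```text
time_s: 7.73
ee_pos: [0.5242, -0.3853, 0.1556]
tcp_rot: [-0.001, -0.002, 1.0, 0.001]
force: [-1.0, -0.1, -0.7]
grip_width: 0.0587
gripper_force: 44.8
```

```bash
python3 -c "
from h import *
s=readout.read_state();print(s['ee_pos'],s['grip_width'],s['gripper_force'],s['force'])
im,m=grab('wrist','wF')
cv2.imwrite('pics/wFb.png',cv2.resize(cv2.imread('pics/wF.png'),(800,600),interpolation=3))"
```

```text
[ 0.52417293 -0.3853289   0.15562755] 0.05868069481270582 44.76224899291992 [-0.98362396 -0.11525064 -0.68229802]
```

View pics/wFb.png

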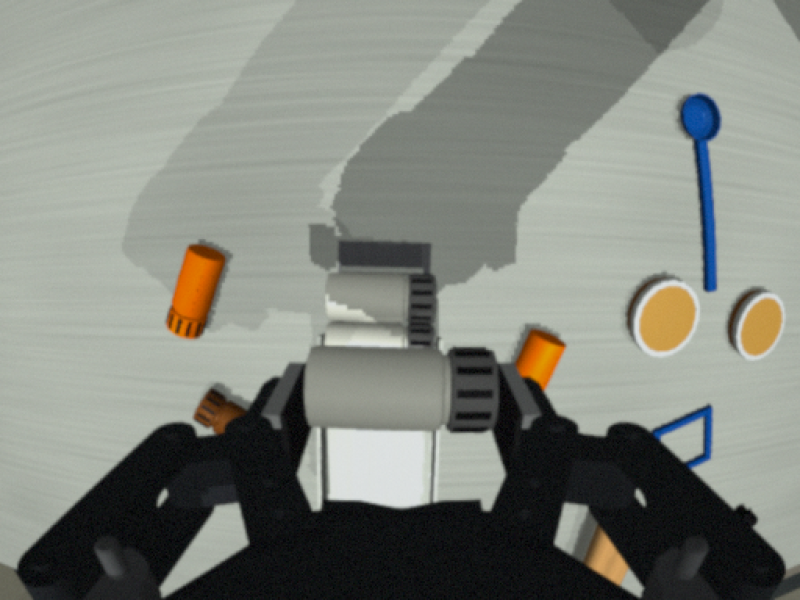

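wF shows vial1 held squarely between the fingers at (402,390). The next vial has already rolled down to the stop at (380,298).

```bash
python3 -c "
from h import *
m=load('wF');e=np.array([.5242,-.3853,.1556])
for dz in (0,.008,.012,.016): print(dz,proj(m,e+[0,0,dz],'wrist')/.64,atz(m,np.array([402,389.5])*.64,e[2]+dz,'wrist')-e)
m=dict(m)
for c in [(380,298),(381,272),(381,322)]: print(atz(m,np.array(c)*.64,.048,'wrist'))"
```

```text
0 [402.72396835 380.21836236] [ 0.00358198 -0.00022963  0.        ]
0.008 [402.89693388 391.05733106] [-0.00057361 -0.00029419  0.008     ]
0.012 [402.98951057 396.8657155 ] [-0.0026514  -0.00032647  0.012     ]
0.016 [403.08649986 402.9562344 ] [-0.0047292  -0.00035876  0.016     ]
[ 0.52626024 -0.39726881  0.048     ]
[ 0.51129798 -0.39659619  0.048     ]
[ 0.54050447 -0.39683355  0.048     ]
```

Call:
{"api": "servo_tool", "payload": {
  "targets": [
    [[1,-0.04,0.265,0,0,0,-6],[1,-0.04,0.265,0,0,0,-6],[1,-0.04,0.265,0,0,0,-6],[1,-0.04,0.265,0,0,0,-6],[1,-0.04,0.265,0,0,0,-6],[1,-0.04,0.265,0,0,0,-6],[1,-0.04,0.265,0,0,0,-6],[1,-0.04,0.265,0,0,0,-6]]
  ]
}}

```text
time_s: 8.45
ee_pos: [0.4824, -0.1167, 0.1559]
tcp_rot: [-0.002, 0.048, 0.999, 0.001]
force: [0.3, 0.2, -0.3]
grip_width: 0.0592
gripper_force: 44.8
```

Call:
{"api": "servo_tool", "payload": {
  "targets": [
    [[1,-0.05,0.265,-0.05,0,0,-5.5],[1,-0.05,0.265,-0.05,0,0,-5.5],[1,-0.05,0.265,-0.05,0,0,-5.5],[1,-0.05,0.265,-0.05,0,0,-5.5],[1,-0.05,0.265,-0.05,0,0,-5.5],[1,-0.05,0.265,-0.05,0,0,-5.5],[1,-0.05,0.265,-0.05,0,0,-5.5],[1,-0.05,0.265,-0.05,0,0,-5.5]]
  ]
}}

```text
time_s: 9.12
ee_pos: [0.4328, 0.1468, 0.1054]
tcp_rot: [-0.002, 0.096, 0.995, 0.0]
force: [-0.1, 0.6, -0.6]
grip_width: 0.0589
gripper_force: 44.7
```

```bash
python3 -c "
from h import *
s=readout.read_state();print(s['ee_pos'],s['tcp_rot'],s['grip_width'],s['gripper_force'])"
```

```text
[0.43276942 0.14678695 0.10536528] [-1.95092657e-03  9.55179381e-02  9.95425756e-01  2.84984803e-04] 0.058899505502232635 44.74758446216583
```

Call:
{"api": "servo_tool", "payload": {
  "targets": [
    [[1,0.0005,-0.001,-0.03,0,0,-0.5],[1,0.0005,-0.001,-0.06,0,0,-0.5],[1,0.0005,-0.001,-0.08,0,0,-0.5],[1,0.0005,-0.001,-0.088,0,0,-0.5],[1,0.0005,-0.001,-0.094,0,0,-0.5],[1,0.0005,-0.001,-0.095,0,0,-0.5],[1,0.0005,-0.001,-0.095,0,0,-0.5],[1,0.0005,-0.001,-0.095,0,0,-0.5]]
  ]
}}

```text
time_s: 9.78
ee_pos: [0.4368, 0.1427, 0.0133]
tcp_rot: [0.001, 0.103, 0.995, 0.0]
force: [-0.4, 0.6, 0.4]
grip_width: 0.059
gripper_force: 44.7
```

Call:
{"api": "servo_tool", "payload": {
  "targets": [
    [[0.2,0,0,0,0,0,0],[-0.2,0,0,0,0,0,0],[-0.5,0,0,0,0,0,0],[-0.8,0,0,0,0,0,0],[-1,0,0,0,0,0,0],[-1,0,0,0.01,0,0,0],[-1,0,0,0.05,0,0,0],[-1,0,0,0.09,0,0,0]]
  ]
}}

```text
time_s: 10.45
ee_pos: [0.4329, 0.1423, 0.1017]
tcp_rot: [-0.003, 0.102, 0.995, -0.001]
force: [1.6, 0.1, 1.0]
grip_width: 0.0853
gripper_force: 0.0
```

```bash
python3 -c "
from h import *
s=readout.read_state();print(s['ee_pos'])
im,m=grab('wrist','wG')
print(proj(m,np.array([.4334,.1456,.017]),'wrist'))
cv2.imwrite('pics/wGb.png',cv2.resize(cv2.imread('pics/wG.png'),(800,600),interpolation=3))"
```

```text
[0.43293547 0.14234065 0.1016671 ]
[261.31386737 196.22080074]
```

View pics/wGb.png

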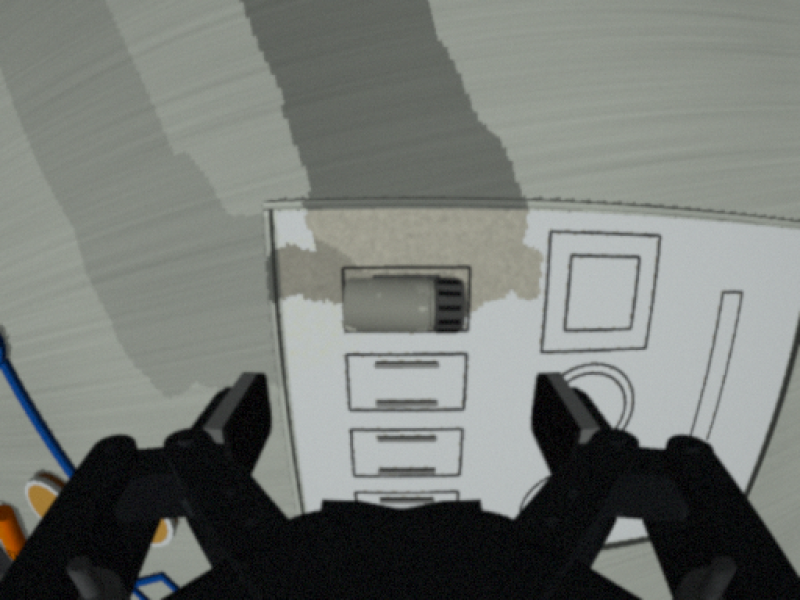

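wG shows vial1 lying between its ribs in outline 1, centred at (404,305) against a predicted (408,307). That is about 2 mm off along its axis, inside the 4 mm margin. From here I'll let the arm settle before each release.

Call:
{"api": "servo_tool", "payload": {
  "targets": [
    [[-1,0.046,-0.27,0.03,0,0,6],[-1,0.046,-0.27,0.03,0,0,6],[-1,0.046,-0.27,0.03,0,0,6],[-1,0.046,-0.27,0.03,0,0,6],[-1,0.046,-0.27,0.03,0,0,6],[-1,0.046,-0.27,0.03,0,0,6],[-1,0.046,-0.27,0.03,0,0,6],[-1,0.046,-0.27,0.03,0,0,6]]
  ]
}}

```text
time_s: 11.17
ee_pos: [0.4837, -0.1328, 0.1333]
tcp_rot: [0.002, 0.053, 0.999, -0.002]
force: [1.3, -0.6, -0.4]
grip_width: 0.0855
gripper_force: 0.0
```

Call:
{"api": "servo_tool", "payload": {
  "targets": [
    [[-1,0.047,-0.27,0,0,0,5.5],[-1,0.047,-0.27,0,0,0,5.5],[-1,0.047,-0.27,0,0,0,5.5],[-1,0.047,-0.27,0,0,0,5.5],[-1,0.047,-0.27,0,0,0,5.5],[-1,0.047,-0.27,0,0,0,5.5],[-1,0.047,-0.27,0,0,0,5.5],[-1,0.047,-0.27,0,0,0,5.5]]
  ]
}}

```text
time_s: 11.83
ee_pos: [0.5289, -0.4021, 0.1314]
tcp_rot: [0.0, 0.004, 1.0, -0.001]
force: [0.1, -0.3, 0.2]
grip_width: 0.0855
gripper_force: 0.0
```

Call:
{"api": "servo_tool", "payload": {
  "targets": [
    [[-1,0,0,0,0,0,0],[-1,0,0,0,0,0,0],[-1,0,0,0,0,0,0],[-1,0,0,0,0,0,0],[-1,0,0,0,0,0,0],[-1,0,0,0,0,0,0],[-1,0,0,0,0,0,0],[-1,0,0,0,0,0,0]]
  ]
}}

```text
time_s: 12.5
ee_pos: [0.5286, -0.3969, 0.1324]
tcp_rot: [0.0, 0.002, 1.0, -0.0]
force: [0.2, -0.1, 0.2]
grip_width: 0.0851
gripper_force: 0.0
```

```bash
cat >> h.py <<'E'
def white(name,px,r=60,thr=None):
    pass
E
python3 -c "
from h import *
s=readout.read_state();print(s['ee_pos'],s['tcp_rot'])
im,m=grab('wrist','wH')
p=proj(m,np.array([.526,-.397,.048]),'wrist');print(p)
c,r=p.round().astype(int)
hsv=cv2.cvtColor(im,cv2.COLOR_RGB2GRAY)
print('row',r,hsv[r,c-55:c+56:3]);print('col-12',hsv[r-40:r+60:2,c-12])"
```

```text
[ 0.52859259 -0.39691929  0.13238597] [ 6.16392512e-05  2.16790349e-03  9.99997648e-01 -4.91272678e-06]
[257.03338084 193.02430196]
row 193 [154 155 152 155 155 149 136 140 140 140 139 142 142 141 141 141 140 140
 141 141 141 139 137 138 124 100  74  73  71  69  69  77 166 167 169 169
 169]
col-12 [ 86  62  56  51  54  53  51  49  54  88 113  92 102 113 122 128 131 137
 139 139 141 142 139 138 132 129 123 114  99  95 100 115 134 140 147 154
 161 202 213 211 212 211 215 212 209 190 117 102 126 145]
```

Call:
{"api": "servo_tool", "payload": {
  "targets": [
    [[-1,-0.0025,0,-0.03,0,0,0],[-1,-0.0025,0,-0.06,0,0,0],[-1,-0.0025,0,-0.08,0,0,0],[-1,-0.0025,0,-0.098,0,0,0],[-1,-0.0025,0,-0.098,0,0,0],[-1,-0.0025,0,-0.098,0,0,0],[-1,-0.0025,0,-0.098,0,0,0],[-1,-0.0025,0,-0.098,0,0,0]]
  ]
}}

```text
time_s: 13.22
ee_pos: [0.5272, -0.3983, 0.0362]
tcp_rot: [0.001, 0.002, 1.0, -0.001]
force: [1.5, 0.1, -0.2]
grip_width: 0.085
gripper_force: 0.0
```

Call:
{"api": "servo_tool", "payload": {
  "targets": [
    [[-1,0,0,0,0,0,0],[-1,0,0,0,0,0,0],[0.3,0,0,0,0,0,0],[0.6,0,0,0,0,0,0],[1,0,0,0,0,0,0],[1,0,0,0,0,0,0],[1,0,0,0,0,0,0],[1,0,0,0,0,0,0]]
  ]
}}

```text
time_s: 13.88
ee_pos: [0.5264, -0.3975, 0.035]
tcp_rot: [0.0, 0.002, 1.0, -0.0]
force: [-0.4, 0.4, 5.5]
grip_width: 0.0592
gripper_force: 43.3
```

Call:
{"api": "servo_tool", "payload": {
  "targets": [
    [[1,0,0,0.02,0,0,0],[1,0,0,0.05,0,0,0],[1,0,0,0.08,0,0,0],[1,0,0,0.1,0,0,0],[1,0,0,0.12,0,0,0],[1,0,0,0.12,0,0,0],[1,0,0,0.12,0,0,0],[1,0,0,0.12,0,0,0]]
  ]
}}

```text
time_s: 14.55
ee_pos: [0.5255, -0.3967, 0.1528]
tcp_rot: [-0.001, 0.002, 1.0, 0.001]
force: [-0.6, 0.8, 0.1]
grip_width: 0.059
gripper_force: 43.8
```

Call:
{"api": "servo_tool", "payload": {
  "targets": [
    [[1,-0.022,0.265,0,0,0,-6],[1,-0.022,0.265,0,0,0,-6],[1,-0.022,0.265,0,0,0,-6],[1,-0.022,0.265,0,0,0,-6],[1,-0.022,0.265,0,0,0,-6],[1,-0.022,0.265,0,0,0,-6],[1,-0.022,0.265,0,0,0,-6],[1,-0.022,0.265,0,0,0,-6]]
  ]
}}

```text
time_s: 15.22
ee_pos: [0.5015, -0.1276, 0.1522]
tcp_rot: [-0.002, 0.052, 0.999, 0.001]
force: [0.1, -1.0, -0.6]
grip_width: 0.0591
gripper_force: 43.7
```

Call:
{"api": "servo_tool", "payload": {
  "targets": [
    [[1,-0.022,0.268,-0.08,0,0,-5.2],[1,-0.022,0.268,-0.08,0,0,-5.2],[1,-0.022,0.268,-0.08,0,0,-5.2],[1,-0.022,0.268,-0.08,0,0,-5.2],[1,-0.022,0.268,-0.08,0,0,-5.2],[1,-0.022,0.268,-0.08,0,0,-5.2],[1,-0.022,0.268,-0.08,0,0,-5.2],[1,-0.022,0.268,-0.08,0,0,-5.2]]
  ]
}}

```text
time_s: 15.88
ee_pos: [0.4792, 0.1393, 0.071]
tcp_rot: [-0.003, 0.097, 0.995, 0.0]
force: [-0.2, -0.1, -0.4]
grip_width: 0.0595
gripper_force: 43.7
```

Call:
{"api": "servo_tool", "payload": {
  "targets": [
    [[1,0,0,0,0,0,0],[1,0,0,0,0,0,0],[1,0,0,0,0,0,0],[1,0,0,0,0,0,0],[1,0,0,0,0,0,0],[1,0,0,0,0,0,0],[1,0,0,0,0,0,0],[1,0,0,0,0,0,0]]
  ]
}}

```text
time_s: 16.55
ee_pos: [0.4822, 0.1355, 0.0744]
tcp_rot: [0.0, 0.1, 0.995, 0.0]
force: [-0.7, 0.7, -0.2]
grip_width: 0.0593
gripper_force: 43.7
```

Call:
{"api": "servo_tool", "payload": {
  "targets": [
    [[1,0,0,-0.025,0,0,0],[1,0,0,-0.05,0,0,0],[1,0,0,-0.06,0,0,0],[1,0,0,-0.069,0,0,0],[1,0,0,-0.069,0,0,0],[1,0,0,-0.069,0,0,0],[1,0,0,-0.069,0,0,0],[1,0,0,-0.069,0,0,0]]
  ]
}}

```text
time_s: 17.22
ee_pos: [0.4826, 0.1359, 0.0058]
tcp_rot: [0.001, 0.1, 0.995, 0.0]
force: [0.0, 0.6, 0.3]
grip_width: 0.0592
gripper_force: 44.1
```

Call:
{"api": "servo_tool", "payload": {
  "targets": [
    [[1,0,0,0,0,0,0],[1,0,0,0,0,0,0],[0.2,0,0,0,0,0,0],[-0.2,0,0,0,0,0,0],[-0.5,0,0,0,0,0,0],[-0.8,0,0,0,0,0,0],[-1,0,0,0,0,0,0],[-1,0,0,0,0,0,0]]
  ]
}}

```text
time_s: 17.88
ee_pos: [0.482, 0.1358, 0.0052]
tcp_rot: [0.0, 0.1, 0.995, 0.0]
force: [-0.5, 0.0, -0.5]
grip_width: 0.0854
gripper_force: 0.0
```

Call:
{"api": "servo_tool", "payload": {
  "targets": [
    [[-1,0,0,0.02,0,0,0],[-1,0,0,0.05,0,0,0],[-1,0,0,0.08,0,0,0],[-1,0,0,0.12,0,0,0],[-1,0,0,0.13,0,0,0],[-1,0,0,0.13,0,0,0],[-1,0,0,0.13,0,0,0],[-1,0,0,0.13,0,0,0]]
  ]
}}

```text
time_s: 18.55
ee_pos: [0.4811, 0.1356, 0.1339]
tcp_rot: [-0.001, 0.1, 0.995, -0.0]
force: [0.1, -0.2, -0.3]
grip_width: 0.0853
gripper_force: 0.0
```

Call:
{"api": "servo_tool", "payload": {
  "targets": [
    [[-1,0.022,-0.266,0,0,0,6],[-1,0.022,-0.266,0,0,0,6],[-1,0.022,-0.266,0,0,0,6],[-1,0.022,-0.266,0,0,0,6],[-1,0.022,-0.266,0,0,0,6],[-1,0.022,-0.266,0,0,0,6],[-1,0.022,-0.266,0,0,0,6],[-1,0.022,-0.266,0,0,0,6]]
  ]
}}

```text
time_s: 19.22
ee_pos: [0.5033, -0.134, 0.1332]
tcp_rot: [-0.001, 0.051, 0.999, -0.0]
force: [0.3, 1.1, -0.1]
grip_width: 0.0855
gripper_force: 0.0
```

Call:
{"api": "servo_tool", "payload": {
  "targets": [
    [[-1,0.022,-0.266,0,0,0,5.2],[-1,0.022,-0.266,0,0,0,5.2],[-1,0.022,-0.266,0,0,0,5.2],[-1,0.022,-0.266,0,0,0,5.2],[-1,0.022,-0.266,0,0,0,5.2],[-1,0.022,-0.266,0,0,0,5.2],[-1,0.022,-0.266,0,0,0,5.2],[-1,0.022,-0.266,0,0,0,5.2]]
  ]
}}

```text
time_s: 19.88
ee_pos: [0.5253, -0.3991, 0.1325]
tcp_rot: [-0.001, 0.004, 1.0, 0.0]
force: [-0.1, 0.7, 0.1]
grip_width: 0.0857
gripper_force: 0.0
```

Call:
{"api": "servo_tool", "payload": {
  "targets": [
    [[-1,0,0,0,0,0,0],[-1,0,0,0,0,0,0],[-1,0,0,0,0,0,0],[-1,0,0,0,0,0,0],[-1,0,0,0,0,0,0],[-1,0,0,0,0,0,0],[-1,0,0,0,0,0,0],[-1,0,0,0,0,0,0]]
  ]
}}

```text
time_s: 20.55
ee_pos: [0.5261, -0.396, 0.1354]
tcp_rot: [0.0, 0.002, 1.0, -0.0]
force: [0.1, 0.3, 0.5]
grip_width: 0.0856
gripper_force: 0.0
```

```bash
python3 -c "
from h import *
s=readout.read_state();print(s['ee_pos'],s['tcp_rot'])
im,m=grab('wrist','wI')
p=proj(m,np.array([.526,-.397,.048]),'wrist');print(p)
c,r=p.round().astype(int)
hsv=cv2.cvtColor(im,cv2.COLOR_RGB2GRAY)
print('row',r,hsv[r,c-55:c+56:3]);print('col-12',hsv[r-40:r+60:2,c-12])"
```

```text
[ 0.5261171  -0.3959681   0.13544397] [ 1.10683504e-04  2.17167451e-03  9.99997635e-01 -3.19634847e-05]
[255.88665724 194.85158882]
row 195 [154 152 153 152 156 145 136 138 137 139 138 140 140 139 141 139 140 140
 139 139 138 138 136 138 140  72  40  30  29  33  43 116 170 170 169 168
 170]
col-12 [ 84  50  53  51  53  52  52  49  52  82 110  89  99 112 121 125 127 133
 139 138 139 141 137 135 130 138 131 110  99  93 108 122 130 149 193 187
 209 212 212 209 210 210 210 209 202 187 206 209 208 210]
```

Call:
{"api": "servo_tool", "payload": {
  "targets": [
    [[-1,0,-0.001,-0.03,0,0,0],[-1,0,-0.001,-0.06,0,0,0],[-1,0,-0.001,-0.08,0,0,0],[-1,0,-0.001,-0.1,0,0,0],[-1,0,-0.001,-0.1,0,0,0],[-1,0,-0.001,-0.1,0,0,0],[-1,0,-0.001,-0.1,0,0,0],[-1,0,-0.001,-0.1,0,0,0]]
  ]
}}

```text
time_s: 21.27
ee_pos: [0.5272, -0.3983, 0.0373]
tcp_rot: [0.001, 0.002, 1.0, -0.001]
force: [-0.0, -1.5, -1.0]
grip_width: 0.0857
gripper_force: 0.0
```

Call:
{"api": "servo_tool", "payload": {
  "targets": [
    [[-1,0,0,0,0,0,0],[-1,0,0,0,0,0,0],[0.3,0,0,0,0,0,0],[0.6,0,0,0,0,0,0],[1,0,0,0,0,0,0],[1,0,0,0,0,0,0],[1,0,0,0,0,0,0],[1,0,0,0,0,0,0]]
  ]
}}

```text
time_s: 21.93
ee_pos: [0.5264, -0.3976, 0.036]
tcp_rot: [0.0, 0.002, 1.0, -0.0]
force: [-0.7, 1.4, 5.4]
grip_width: 0.059
gripper_force: 43.4
```

Call:
{"api": "servo_tool", "payload": {
  "targets": [
    [[1,0,0,0.02,0,0,0],[1,0,0,0.05,0,0,0],[1,0,0,0.08,0,0,0],[1,0,0,0.1,0,0,0],[1,0,0,0.12,0,0,0],[1,0,0,0.12,0,0,0],[1,0,0,0.12,0,0,0],[1,0,0,0.12,0,0,0]]
  ]
}}

```text
time_s: 22.6
ee_pos: [0.5255, -0.3967, 0.1536]
tcp_rot: [-0.001, 0.002, 1.0, 0.001]
force: [0.7, 1.2, -1.1]
grip_width: 0.0593
gripper_force: 43.8
```

Call:
{"api": "servo_tool", "payload": {
  "targets": [
    [[1,0.003,0.26,0,0,0,-6],[1,0.003,0.26,0,0,0,-6],[1,0.003,0.26,0,0,0,-6],[1,0.003,0.26,0,0,0,-6],[1,0.003,0.26,0,0,0,-6],[1,0.003,0.26,0,0,0,-6],[1,0.003,0.26,0,0,0,-6],[1,0.003,0.26,0,0,0,-6]]
  ]
}}

```text
time_s: 23.27
ee_pos: [0.5272, -0.1334, 0.1533]
tcp_rot: [-0.002, 0.052, 0.999, 0.001]
force: [-0.3, -0.0, 0.1]
grip_width: 0.0597
gripper_force: 43.8
```

Call:
{"api": "servo_tool", "payload": {
  "targets": [
    [[1,0.002,0.262,-0.08,0,0,-5.2],[1,0.002,0.262,-0.08,0,0,-5.2],[1,0.002,0.262,-0.08,0,0,-5.2],[1,0.002,0.262,-0.08,0,0,-5.2],[1,0.002,0.262,-0.08,0,0,-5.2],[1,0.002,0.262,-0.08,0,0,-5.2],[1,0.002,0.262,-0.08,0,0,-5.2],[1,0.002,0.262,-0.08,0,0,-5.2]]
  ]
}}

```text
time_s: 23.93
ee_pos: [0.5291, 0.1277, 0.0721]
tcp_rot: [-0.002, 0.098, 0.995, 0.0]
force: [-0.5, 0.9, -0.8]
grip_width: 0.0593
gripper_force: 43.7
```

Call:
{"api": "servo_tool", "payload": {
  "targets": [
    [[1,0,0,0,0,0,0],[1,0,0,0,0,0,0],[1,0,0,0,0,0,0],[1,0,0,0,0,0,0],[1,0,0,0,0,0,0],[1,0,0,0,0,0,0],[1,0,0,0,0,0,0],[1,0,0,0,0,0,0]]
  ]
}}

```text
time_s: 24.6
ee_pos: [0.5312, 0.1245, 0.0754]
tcp_rot: [0.0, 0.1, 0.995, 0.0]
force: [-0.7, -0.4, -0.3]
grip_width: 0.0593
gripper_force: 43.7
```

Call:
{"api": "servo_tool", "payload": {
  "targets": [
    [[1,0,0.001,-0.025,0,0,0],[1,0,0.001,-0.05,0,0,0],[1,0,0.001,-0.06,0,0,0],[1,0,0.001,-0.0695,0,0,0],[1,0,0.001,-0.0695,0,0,0],[1,0,0.001,-0.0695,0,0,0],[1,0,0.001,-0.0695,0,0,0],[1,0,0.001,-0.0695,0,0,0]]
  ]
}}

```text
time_s: 25.27
ee_pos: [0.5316, 0.1259, 0.0062]
tcp_rot: [0.0, 0.1, 0.995, 0.0]
force: [0.2, 0.0, -0.7]
grip_width: 0.0593
gripper_force: 44.6
```

Call:
{"api": "servo_tool", "payload": {
  "targets": [
    [[1,0,0,0,0,0,0],[1,0,0,0,0,0,0],[0.2,0,0,0,0,0,0],[-0.2,0,0,0,0,0,0],[-0.5,0,0,0,0,0,0],[-0.8,0,0,0,0,0,0],[-1,0,0,0,0,0,0],[-1,0,0,0,0,0,0]]
  ]
}}

```text
time_s: 25.93
ee_pos: [0.5311, 0.1258, 0.0057]
tcp_rot: [0.0, 0.1, 0.995, 0.0]
force: [0.1, -0.2, 0.4]
grip_width: 0.0856
gripper_force: 0.0
```

Call:
{"api": "servo_tool", "payload": {
  "targets": [
    [[-1,0,0,0.02,0,0,0],[-1,0,0,0.05,0,0,0],[-1,0,0,0.08,0,0,0],[-1,0,0,0.12,0,0,0],[-1,0,0,0.13,0,0,0],[-1,0,0,0.13,0,0,0],[-1,0,0,0.13,0,0,0],[-1,0,0,0.13,0,0,0]]
  ]
}}

```text
time_s: 26.6
ee_pos: [0.53, 0.1257, 0.1343]
tcp_rot: [-0.001, 0.1, 0.995, -0.0]
force: [-0.2, 0.4, 0.3]
grip_width: 0.0853
gripper_force: 0.0
```

Call:
{"api": "servo_tool", "payload": {
  "targets": [
    [[-1,-0.003,-0.26,0,0,0,6],[-1,-0.003,-0.26,0,0,0,6],[-1,-0.003,-0.26,0,0,0,6],[-1,-0.003,-0.26,0,0,0,6],[-1,-0.003,-0.26,0,0,0,6],[-1,-0.003,-0.26,0,0,0,6],[-1,-0.003,-0.26,0,0,0,6],[-1,-0.003,-0.26,0,0,0,6]]
  ]
}}

```text
time_s: 27.27
ee_pos: [0.5268, -0.1369, 0.1337]
tcp_rot: [-0.001, 0.05, 0.999, 0.0]
force: [1.6, 0.3, 0.4]
grip_width: 0.0852
gripper_force: 0.0
```

Call:
{"api": "servo_tool", "payload": {
  "targets": [
    [[-1,-0.002,-0.262,0,0,0,5.2],[-1,-0.002,-0.262,0,0,0,5.2],[-1,-0.002,-0.262,0,0,0,5.2],[-1,-0.002,-0.262,0,0,0,5.2],[-1,-0.002,-0.262,0,0,0,5.2],[-1,-0.002,-0.262,0,0,0,5.2],[-1,-0.002,-0.262,0,0,0,5.2],[-1,-0.002,-0.262,0,0,0,5.2]]
  ]
}}

```text
time_s: 27.93
ee_pos: [0.5256, -0.3979, 0.1335]
tcp_rot: [-0.001, 0.004, 1.0, 0.001]
force: [1.1, 0.1, -0.1]
grip_width: 0.0854
gripper_force: 0.0
```

Call:
{"api": "servo_tool", "payload": {
  "targets": [
    [[-1,0,0,0,0,0,0],[-1,0,0,0,0,0,0],[-1,0,0,0,0,0,0],[-1,0,0,0,0,0,0],[-1,0,0,0,0,0,0],[-1,0,0,0,0,0,0],[-1,0,0,0,0,0,0],[-1,0,0,0,0,0,0]]
  ]
}}

```text
time_s: 28.6
ee_pos: [0.5261, -0.396, 0.1359]
tcp_rot: [0.0, 0.002, 1.0, -0.0]
force: [0.5, 0.2, 0.1]
grip_width: 0.0854
gripper_force: 0.0
```

```bash
python3 -c "
from h import *
s=readout.read_state();print(s['ee_pos'],s['tcp_rot'])
im,m=grab('wrist','wJ')
p=proj(m,np.array([.526,-.397,.048]),'wrist');print(p)
c,r=p.round().astype(int)
hsv=cv2.cvtColor(im,cv2.COLOR_RGB2GRAY)
print('row',r,hsv[r,c-55:c+56:3]);print('col-12',hsv[r-40:r+60:2,c-12])"
```

```text
[ 0.52611903 -0.39601072  0.13590239] [ 9.69533462e-05  2.18492356e-03  9.99997608e-01 -2.52397853e-05]
[255.92772434 194.70827033]
row 195 [151 151 152 152 152 139 141 142 142 143 141 144 141 142 145 139 142 143
 142 141 143 142 141 133 134  63  51  43  43  45  62 141 167 164 168 167
 166]
col-12 [ 84  49  47  47  50  50  48  49  53  81 104  93 101 113 119 124 128 133
 138 142 142 140 137 132 131 137 128 109 127 191 196 197 199 198 200 198
 204 201 203 205 203 202 204 205 208 208 206 204 207 206]
```

Call:
{"api": "servo_tool", "payload": {
  "targets": [
    [[-1,0,-0.001,-0.03,0,0,0],[-1,0,-0.001,-0.06,0,0,0],[-1,0,-0.001,-0.08,0,0,0],[-1,0,-0.001,-0.1,0,0,0],[-1,0,-0.001,-0.1,0,0,0],[-1,0,-0.001,-0.1,0,0,0],[-1,0,-0.001,-0.1,0,0,0],[-1,0,-0.001,-0.1,0,0,0]]
  ]
}}

```text
time_s: 29.32
ee_pos: [0.5272, -0.3983, 0.0378]
tcp_rot: [0.001, 0.002, 1.0, -0.001]
force: [1.0, -0.2, 0.3]
grip_width: 0.0855
gripper_force: 0.0
```

Call:
{"api": "servo_tool", "payload": {
  "targets": [
    [[-1,0,0,0,0,0,0],[-1,0,0,0,0,0,0],[0.3,0,0,0,0,0,0],[0.6,0,0,0,0,0,0],[1,0,0,0,0,0,0],[1,0,0,0,0,0,0],[1,0,0,0,0,0,0],[1,0,0,0,0,0,0]]
  ]
}}

```text
time_s: 29.98
ee_pos: [0.5263, -0.3975, 0.0366]
tcp_rot: [0.0, 0.002, 1.0, -0.0]
force: [-0.8, 1.1, 5.4]
grip_width: 0.0594
gripper_force: 43.3
```

Call:
{"api": "servo_tool", "payload": {
  "targets": [
    [[1,0,0,0.02,0,0,0],[1,0,0,0.05,0,0,0],[1,0,0,0.08,0,0,0],[1,0,0,0.1,0,0,0],[1,0,0,0.12,0,0,0],[1,0,0,0.12,0,0,0],[1,0,0,0.12,0,0,0],[1,0,0,0.12,0,0,0]]
  ]
}}

```text
time_s: 30.65
ee_pos: [0.5256, -0.3968, 0.1544]
tcp_rot: [-0.001, 0.002, 1.0, 0.001]
force: [0.6, -0.1, -0.4]
grip_width: 0.0589
gripper_force: 44.2
```

Call:
{"api": "servo_tool", "payload": {
  "targets": [
    [[1,0.027,0.256,0,0,0,-6],[1,0.027,0.256,0,0,0,-6],[1,0.027,0.256,0,0,0,-6],[1,0.027,0.256,0,0,0,-6],[1,0.027,0.256,0,0,0,-6],[1,0.027,0.256,0,0,0,-6],[1,0.027,0.256,0,0,0,-6],[1,0.027,0.256,0,0,0,-6]]
  ]
}}

```text
time_s: 31.32
ee_pos: [0.5518, -0.1378, 0.1539]
tcp_rot: [-0.002, 0.052, 0.999, 0.001]
force: [-0.0, -0.7, -0.5]
grip_width: 0.0593
gripper_force: 44.2
```

Call:
{"api": "servo_tool", "payload": {
  "targets": [
    [[1,0.027,0.257,-0.08,0,0,-5.2],[1,0.027,0.257,-0.08,0,0,-5.2],[1,0.027,0.257,-0.08,0,0,-5.2],[1,0.027,0.257,-0.08,0,0,-5.2],[1,0.027,0.257,-0.08,0,0,-5.2],[1,0.027,0.257,-0.08,0,0,-5.2],[1,0.027,0.257,-0.08,0,0,-5.2],[1,0.027,0.257,-0.08,0,0,-5.2]]
  ]
}}

```text
time_s: 31.98
ee_pos: [0.5787, 0.1182, 0.0726]
tcp_rot: [-0.002, 0.098, 0.995, 0.0]
force: [-0.9, 0.8, -0.9]
grip_width: 0.0594
gripper_force: 44.2
```

Call:
{"api": "servo_tool", "payload": {
  "targets": [
    [[1,0,0,0,0,0,0],[1,0,0,0,0,0,0],[1,0,0,0,0,0,0],[1,0,0,0,0,0,0],[1,0,0,0,0,0,0],[1,0,0,0,0,0,0],[1,0,0,0,0,0,0],[1,0,0,0,0,0,0]]
  ]
}}

```text
time_s: 32.65
ee_pos: [0.5801, 0.1155, 0.0759]
tcp_rot: [0.0, 0.1, 0.995, 0.0]
force: [-1.2, 0.5, -0.3]
grip_width: 0.0592
gripper_force: 44.2
```

Call:
{"api": "servo_tool", "payload": {
  "targets": [
    [[1,0,0,-0.025,0,0,0],[1,0,0,-0.05,0,0,0],[1,0,0,-0.06,0,0,0],[1,0,0,-0.0695,0,0,0],[1,0,0,-0.0695,0,0,0],[1,0,0,-0.0695,0,0,0],[1,0,0,-0.0695,0,0,0],[1,0,0,-0.0695,0,0,0]]
  ]
}}

```text
time_s: 33.32
ee_pos: [0.5805, 0.1159, 0.0067]
tcp_rot: [0.0, 0.1, 0.995, 0.0]
force: [0.0, 0.6, -0.4]
grip_width: 0.0592
gripper_force: 44.4
```

Call:
{"api": "servo_tool", "payload": {
  "targets": [
    [[1,0,0,0,0,0,0],[1,0,0,0,0,0,0],[0.2,0,0,0,0,0,0],[-0.2,0,0,0,0,0,0],[-0.5,0,0,0,0,0,0],[-0.8,0,0,0,0,0,0],[-1,0,0,0,0,0,0],[-1,0,0,0,0,0,0]]
  ]
}}

```text
time_s: 33.98
ee_pos: [0.5801, 0.1158, 0.0063]
tcp_rot: [0.0, 0.1, 0.995, 0.0]
force: [0.4, 0.2, -0.2]
grip_width: 0.0852
gripper_force: 0.0
```

Call:
{"api": "servo_tool", "payload": {
  "targets": [
    [[-1,0,0,0.02,0,0,0],[-1,0,0,0.05,0,0,0],[-1,0,0,0.08,0,0,0],[-1,0,0,0.12,0,0,0],[-1,0,0,0.13,0,0,0],[-1,-0.03,0.01,0.16,0,0,3],[-1,-0.05,0.02,0.19,0,0,6],[-1,-0.06,0.03,0.22,0,0,11.2]]
  ]
}}

```text
time_s: 34.65
ee_pos: [0.5172, 0.1459, 0.2271]
tcp_rot: [-0.001, 0.001, 1.0, -0.0]
force: [0.5, -0.5, 0.2]
grip_width: 0.0854
gripper_force: 0.0
```

Call:
{"api": "servo_tool", "payload": {
  "targets": [
    [[-1,-0.03,0,0.03,0,0,0],[-1,-0.03,0,0.03,0,0,0],[-1,-0.03,0,0.03,0,0,0],[-1,-0.03,0,0.03,0,0,0],[-1,-0.03,0,0.03,0,0,0],[-1,-0.03,0,0.03,0,0,0],[-1,-0.03,0,0.03,0,0,0],[-1,-0.03,0,0.03,0,0,0]]
  ]
}}

```text
time_s: 35.32
ee_pos: [0.4899, 0.1456, 0.2551]
tcp_rot: [-0.001, 0.003, 1.0, -0.0]
force: [0.6, 0.5, 0.4]
grip_width: 0.0853
gripper_force: 0.0
```

```bash
cat > look.py <<'E'
from h import *
import sys
# colour blobs near the table, world positions at given heights
def blobs(im,m):
    h=cv2.cvtColor(im,cv2.COLOR_RGB2HSV)
    for nm,lo,hi,z,amin in [('amber',(12,90,120),(28,255,255),.012,300),('blue',(105,120,40),(125,255,255),.006,150)]:
        k=cv2.inRange(h,lo,hi)
        n,l,s,c=cv2.connectedComponentsWithStats(k)
        for i in range(1,n):
            if s[i,4]>amin:
                cnt=cv2.findContours((l==i).astype(np.uint8),0,2)[0][0][:,0,:]
                W=np.array([atz(m,p,z,'wrist')[:2] for p in cnt]).astype(np.float32)
                r=cv2.minAreaRect(W*1000); print(nm,s[i,4],c[i].round(1),'minrect',np.round(r[0],1),np.round(r[1],1),round(r[2],1))
s=readout.read_state();print(s['ee_pos'],s['tcp_rot'].round(4))
im,m=grab('wrist',sys.argv[1]);blobs(im,m)
E
python3 look.py wK; python3 -c "
from h import *
cv2.imwrite('pics/wKc.png',cv2.resize(cv2.imread('pics/wK.png'),(800,600),interpolation=3))"
```

```text
[0.48991773 0.14555116 0.25509715] [-1.0e-03  2.5e-03  1.0e+00 -1.0e-04]
amber 474 [ 50.4 203.6] minrect [ 551.9 -194.5] [47.3 48.6] 74.7
amber 641 [102.  209.5] minrect [560.1 -90.7] [47.1 48.5] 80.1
blue 665 [504.7 132.2] minrect [433.2 571.7] [154.3  46.9] 8.6
blue 662 [ 56.7 136.5] minrect [ 459.1 -168.1] [146.8  35.4] 7.9
blue 323 [ 93.8 267.9] minrect [ 673.5 -132.7] [64.  62.7] 18.6
```

View pics/wKc.png

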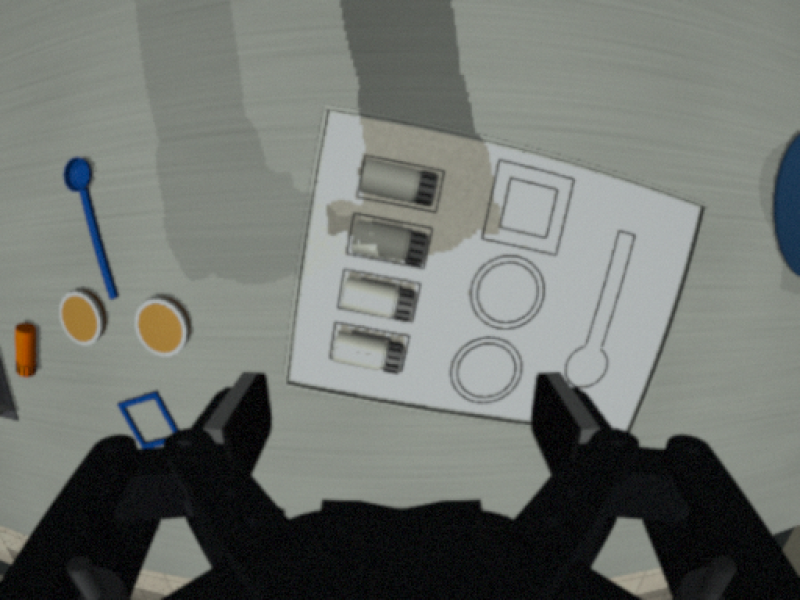

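wK shows all four vials inside their outlines and between their ribs at (400,183), (390,240), (378,296) and (369,348). The dishes, frame and spoon are where they were, so the dishes come next.

Call:
{"api": "servo_tool", "payload": {
  "targets": [
    [[-1,0.069,-0.234,-0.135,0,0,15],[-1,0.069,-0.234,-0.135,0,0,15],[-1,0.069,-0.234,-0.135,0,0,15],[-1,0.069,-0.234,-0.135,0,0,15],[-1,0.069,-0.234,-0.135,0,0,15],[-1,0.069,-0.234,-0.135,0,0,15],[-1,0.069,-0.234,-0.135,0,0,15],[-1,0.069,-0.234,-0.135,0,0,15]]
  ]
}}

```text
time_s: 36.03
ee_pos: [0.5584, -0.0931, 0.1172]
tcp_rot: [-0.002, -0.125, 0.992, -0.0]
force: [-0.5, 0.7, 0.3]
grip_width: 0.0852
gripper_force: 0.0
```

Call:
{"api": "servo_tool", "payload": {
  "targets": [
    [[-1,0,0,0,0,0,0],[-1,0,0,0,0,0,0],[-1,0,0,0,0,0,0],[-1,0,0,0,0,0,0],[-1,0,0,0,0,0,0],[-1,0,0,0,0,0,0],[-1,0,0,0,0,0,0],[-1,0,0,0,0,0,0]]
  ]
}}

```text
time_s: 36.7
ee_pos: [0.5591, -0.0879, 0.1215]
tcp_rot: [0.0, -0.129, 0.992, -0.0]
force: [0.7, 1.1, 0.4]
grip_width: 0.0855
gripper_force: 0.0
```

```bash
python3 look.py wL
```

```text
[ 0.5590786  -0.08785708  0.12147354] [ 2.000e-04 -1.285e-01  9.917e-01 -0.000e+00]
amber 2209 [146.6 150.9] minrect [ 551.5 -193. ] [49.7 49.5] 0.6
amber 1013 [ 50.4 169.2] minrect [ 597.  -302.1] [27.9 67.3] 68.1
amber 1249 [257.2 199.3] minrect [570.3 -84.3] [28.4 50. ] 22.3
amber 1008 [115.2 354. ] minrect [ 837.3 -208.8] [ 46.2 111.2] 87.9
blue 1715 [203.8  61.3] minrect [ 469.6 -162.7] [127.2  32.2] 10.4
blue 840 [196.2 277.2] minrect [ 672.4 -135.2] [62.3 62.2] 18.6
```

```bash
sed -i 's/(12,90,120),(28,255,255),.012/(12,90,50),(28,255,255),.014/' look.py; python3 look.py wM | grep -v blue; python3 -c "
from h import *
m=load('wM');print(proj(m,np.array([.5588,-.088,.012]),'wrist'))"
```

```text
[ 0.55907006 -0.088008    0.1213775 ] [ 1.000e-04 -1.284e-01  9.917e-01 -0.000e+00]
amber 2214 [146.6 151. ] minrect [ 551.  -192.3] [49.2 48.9] 2.9
amber 1401 [ 52.9 167.5] minrect [ 592.8 -296.4] [32.  75.4] 70.8
amber 2455 [256.5 188.1] minrect [559.4 -88.4] [49.9 48.8] 57.5
amber 1097 [115.6 353.8] minrect [ 833.3 -207.6] [ 47.6 113.4] 88.4
[257.26935459 187.51312777]
```

Call:
{"api": "servo_tool", "payload": {
  "targets": [
    [[-1,0,0,-0.03,0,0,0],[-1,0,0,-0.06,0,0,0],[-1,0,0,-0.09,0,0,0],[-1,0,0,-0.11,0,0,0],[-1,0,0,-0.121,0,0,0],[-1,0,0,-0.121,0,0,0],[-1,0,0,-0.121,0,0,0],[-1,0,0,-0.121,0,0,0]]
  ]
}}

```text
time_s: 37.47
ee_pos: [0.5604, -0.0886, 0.0017]
tcp_rot: [0.001, -0.128, 0.992, -0.0]
force: [-0.2, 0.8, 0.8]
grip_width: 0.085
gripper_force: 0.0
```

Call:
{"api": "servo_tool", "payload": {
  "targets": [
    [[-1,0,0,0,0,0,0],[-1,0,0,0,0,0,0],[0,0,0,0,0,0,0],[0.2,0,0,0,0,0,0],[0.3,0,0,0,0,0,0],[0.4,0,0,0,0,0,0],[0.5,0,0,0,0,0,0],[0.5,0,0,0,0,0,0]]
  ]
}}

```text
time_s: 38.13
ee_pos: [0.5596, -0.0884, 0.0013]
tcp_rot: [0.001, -0.128, 0.992, -0.0]
force: [-1.4, 0.3, 5.5]
grip_width: 0.0581
gripper_force: 42.1
```

Call:
{"api": "servo_tool", "payload": {
  "targets": [
    [[0.5,0,0,0.02,0,0,0],[0.6,0,0,0.05,0,0,0],[1,0,0,0.08,0,0,0],[1,0,0,0.1,0,0,0],[1,0,0,0.1,0,0,0],[1,0,0,0.1,0,0,0],[1,0,0,0.1,0,0,0],[1,0,0,0.1,0,0,0]]
  ]
}}

```text
time_s: 38.8
ee_pos: [0.5577, -0.0878, 0.0986]
tcp_rot: [-0.001, -0.128, 0.992, 0.001]
force: [-0.0, -1.3, -0.3]
grip_width: 0.058
gripper_force: 43.1
```

Call:
{"api": "servo_tool", "payload": {
  "targets": [
    [[1,0.025,0.16,0,0,0,-14],[1,0.025,0.16,0,0,0,-14],[1,0.025,0.16,0,0,0,-14],[1,0.025,0.16,0,0,0,-14],[1,0.025,0.16,0,0,0,-14],[1,0.025,0.16,0,0,0,-14],[1,0.025,0.16,0,0,0,-14],[1,0.025,0.16,0,0,0,-14]]
  ]
}}

```text
time_s: 39.47
ee_pos: [0.5833, 0.0707, 0.0993]
tcp_rot: [-0.001, -0.006, 1.0, -0.0]
force: [0.4, -1.0, -0.0]
grip_width: 0.0581
gripper_force: 43.2
```

Call:
{"api": "servo_tool", "payload": {
  "targets": [
    [[1,0.0215,0.154,-0.05,0,0,-12.3],[1,0.0215,0.154,-0.05,0,0,-12.3],[1,0.0215,0.154,-0.05,0,0,-12.3],[1,0.0215,0.154,-0.05,0,0,-12.3],[1,0.0215,0.154,-0.05,0,0,-12.3],[1,0.0215,0.154,-0.05,0,0,-12.3],[1,0.0215,0.154,-0.05,0,0,-12.3],[1,0.0215,0.154,-0.05,0,0,-12.3]]
  ]
}}

```text
time_s: 40.13
ee_pos: [0.6059, 0.2238, 0.0506]
tcp_rot: [0.0, 0.102, 0.995, -0.0]
force: [0.4, 0.0, 0.2]
grip_width: 0.0582
gripper_force: 43.2
```

Call:
{"api": "servo_tool", "payload": {
  "targets": [
    [[1,0,0,0,0,0,0],[1,0,0,0,0,0,0],[1,0,0,0,0,0,0],[1,0,0,0,0,0,0],[1,0,0,0,0,0,0],[1,0,0,0,0,0,0],[1,0,0,0,0,0,0],[1,0,0,0,0,0,0]]
  ]
}}

```text
time_s: 40.8
ee_pos: [0.6055, 0.2259, 0.0502]
tcp_rot: [0.0, 0.101, 0.995, 0.0]
force: [-0.4, 0.3, -0.2]
grip_width: 0.0579
gripper_force: 43.2
```

Call:
{"api": "servo_tool", "payload": {
  "targets": [
    [[1,0,0,-0.02,0,0,0],[1,0,0,-0.035,0,0,0],[1,0,0,-0.042,0,0,0],[1,0,0,-0.0455,0,0,0],[1,0,0,-0.0455,0,0,0],[1,0,0,-0.0455,0,0,0],[1,0,0,-0.0455,0,0,0],[1,0,0,-0.0455,0,0,0]]
  ]
}}

```text
time_s: 41.47
ee_pos: [0.606, 0.226, 0.0051]
tcp_rot: [0.0, 0.101, 0.995, 0.0]
force: [0.6, -0.4, -0.5]
grip_width: 0.0579
gripper_force: 43.4
```

Call:
{"api": "servo_tool", "payload": {
  "targets": [
    [[1,0,0,0,0,0,0],[1,0,0,0,0,0,0],[0.2,0,0,0,0,0,0],[-0.2,0,0,0,0,0,0],[-0.5,0,0,0,0,0,0],[-0.8,0,0,0,0,0,0],[-1,0,0,0,0,0,0],[-1,0,0,0,0,0,0]]
  ]
}}

```text
time_s: 42.13
ee_pos: [0.6055, 0.2258, 0.0047]
tcp_rot: [0.0, 0.101, 0.995, 0.0]
force: [0.1, -0.6, -0.7]
grip_width: 0.0851
gripper_force: 0.0
```

Call:
{"api": "servo_tool", "payload": {
  "targets": [
    [[-1,0,0,0.02,0,0,0],[-1,0,0,0.05,0,0,0],[-1,0,0,0.08,0,0,0],[-1,0,0,0.115,0,0,0],[-1,0,0,0.115,0,0,0],[-1,0,0,0.115,0,0,0],[-1,0,0,0.115,0,0,0],[-1,0,0,0.115,0,0,0]]
  ]
}}

```text
time_s: 42.8
ee_pos: [0.6043, 0.2255, 0.1181]
tcp_rot: [-0.001, 0.101, 0.995, -0.0]
force: [0.4, -1.0, -0.3]
grip_width: 0.0853
gripper_force: 0.0
```

```bash
python3 look.py wN
```

```text
[0.604343   0.22546348 0.11806387] [-1.400e-03  1.008e-01  9.949e-01 -5.000e-04]
amber 2569 [257.1 191.3] minrect [606.7 224.9] [50.4 49.7] 78.4
amber 454 [  8.5 336.7] minrect [ 774.5 -229.9] [ 42.5 103.7] 45.3
blue 406 [ 17.5 283.8] minrect [ 672.2 -130.5] [60.3 64.7] 18.6
```

Call:
{"api": "servo_tool", "payload": {
  "targets": [
    [[-1,-0.027,-0.21,0,0,0,-2],[-1,-0.027,-0.21,0,0,0,-2],[-1,-0.027,-0.21,0,0,0,-2],[-1,-0.027,-0.21,0,0,0,-2],[-1,-0.027,-0.21,0,0,0,-2],[-1,-0.027,-0.21,0,0,0,-2],[-1,-0.027,-0.21,0,0,0,-2],[-1,-0.027,-0.21,0,0,0,-2]]
  ]
}}

```text
time_s: 43.52
ee_pos: [0.5778, 0.016, 0.1187]
tcp_rot: [-0.001, 0.119, 0.993, 0.0]
force: [0.6, 0.1, 0.2]
grip_width: 0.0851
gripper_force: 0.0
```

Call:
{"api": "servo_tool", "payload": {
  "targets": [
    [[-1,-0.028,-0.207,0,0,0,-1.5],[-1,-0.028,-0.207,0,0,0,-1.5],[-1,-0.028,-0.207,0,0,0,-1.5],[-1,-0.028,-0.207,0,0,0,-1.5],[-1,-0.028,-0.207,0,0,0,-1.5],[-1,-0.028,-0.207,0,0,0,-1.5],[-1,-0.028,-0.207,0,0,0,-1.5],[-1,-0.028,-0.207,0,0,0,-1.5]]
  ]
}}

```text
time_s: 44.18
ee_pos: [0.5508, -0.1895, 0.1191]
tcp_rot: [-0.0, 0.13, 0.991, 0.001]
force: [0.0, -0.1, 0.2]
grip_width: 0.0856
gripper_force: 0.0
```

Call:
{"api": "servo_tool", "payload": {
  "targets": [
    [[-1,0,0,0,0,0,0],[-1,0,0,0,0,0,0],[-1,0,0,0,0,0,0],[-1,0,0,0,0,0,0],[-1,0,0,0,0,0,0],[-1,0,0,0,0,0,0],[-1,0,0,0,0,0,0],[-1,0,0,0,0,0,0]]
  ]
}}

```text
time_s: 44.85
ee_pos: [0.5505, -0.1912, 0.1198]
tcp_rot: [0.0, 0.131, 0.991, 0.0]
force: [-0.4, 0.2, -0.3]
grip_width: 0.085
gripper_force: 0.0
```

```bash
python3 look.py wO
```

```text
[ 0.55054943 -0.19121236  0.11976322] [1.000e-04 1.311e-01 9.914e-01 0.000e+00]
amber 2477 [256.2 188.8] minrect [ 551.3 -191.8] [49.8 48.9] 74.9
amber 443 [  4.3 243.5] minrect [ 539.8 -518.8] [24.4 81.4] 50.1
amber 783 [168.4 243.6] minrect [ 592.2 -295.7] [29.2 73.5] 70.9
blue 2600 [252.4  59.5] minrect [ 458.6 -167.6] [149.8  35. ] 6.1
blue 672 [323.7 283. ] minrect [ 674.  -140.9] [62.9 48.9] 18.5
```

Call:
{"api": "servo_tool", "payload": {
  "targets": [
    [[-1,0,0,-0.03,0,0,0],[-1,0,0,-0.06,0,0,0],[-1,0,0,-0.09,0,0,0],[-1,0,0,-0.11,0,0,0],[-1,0,0,-0.12,0,0,0],[-1,0,0,-0.12,0,0,0],[-1,0,0,-0.12,0,0,0],[-1,0,0,-0.12,0,0,0]]
  ]
}}

```text
time_s: 45.57
ee_pos: [0.5519, -0.1919, 0.0013]
tcp_rot: [0.001, 0.131, 0.991, -0.0]
force: [0.8, 0.3, 0.2]
grip_width: 0.0855
gripper_force: 0.0
```

Call:
{"api": "servo_tool", "payload": {
  "targets": [
    [[-1,0,0,0,0,0,0],[-1,0,0,0,0,0,0],[0,0,0,0,0,0,0],[0.2,0,0,0,0,0,0],[0.3,0,0,0,0,0,0],[0.4,0,0,0,0,0,0],[0.5,0,0,0,0,0,0],[0.5,0,0,0,0,0,0]]
  ]
}}

```text
time_s: 46.23
ee_pos: [0.551, -0.1915, 0.0008]
tcp_rot: [0.001, 0.131, 0.991, -0.0]
force: [-1.8, 0.8, 6.2]
grip_width: 0.0582
gripper_force: 42.2
```

Call:
{"api": "servo_tool", "payload": {
  "targets": [
    [[0.5,0,0,0.02,0,0,0],[0.6,0,0,0.05,0,0,0],[1,0,0,0.08,0,0,0],[1,0,0,0.1,0,0,0],[1,0,0,0.1,0,0,0],[1,0,0,0.1,0,0,0],[1,0,0,0.1,0,0,0],[1,0,0,0.1,0,0,0]]
  ]
}}

```text
time_s: 46.9
ee_pos: [0.5493, -0.1906, 0.098]
tcp_rot: [-0.001, 0.131, 0.991, 0.001]
force: [0.2, -0.2, -0.7]
grip_width: 0.0578
gripper_force: 43.0
```

Call:
{"api": "servo_tool", "payload": {
  "targets": [
    [[1,-0.011,0.22,0,0,0,2],[1,-0.011,0.22,0,0,0,2],[1,-0.011,0.22,0,0,0,2],[1,-0.011,0.22,0,0,0,2],[1,-0.011,0.22,0,0,0,2],[1,-0.011,0.22,0,0,0,2],[1,-0.011,0.22,0,0,0,2],[1,-0.011,0.22,0,0,0,2]]
  ]
}}

```text
time_s: 47.57
ee_pos: [0.5387, 0.0291, 0.0986]
tcp_rot: [-0.001, 0.113, 0.994, -0.0]
force: [-0.1, -0.5, -0.1]
grip_width: 0.0582
gripper_force: 43.1
```

Call:
{"api": "servo_tool", "payload": {
  "targets": [
    [[1,-0.01,0.213,0,0,0,1.6],[1,-0.01,0.213,0,0,0,1.6],[1,-0.01,0.213,0,0,0,1.6],[1,-0.01,0.213,0,0,0,1.6],[1,-0.01,0.213,0,0,0,1.6],[1,-0.01,0.213,0,0,0,1.6],[1,-0.01,0.213,-0.03,0,0,1.6],[1,-0.01,0.213,-0.05,0,0,1.6]]
  ]
}}

```text
time_s: 48.23
ee_pos: [0.531, 0.2411, 0.0488]
tcp_rot: [0.001, 0.1, 0.995, -0.0]
force: [-0.3, -0.0, -1.8]
grip_width: 0.0579
gripper_force: 43.2
```

Call:
{"api": "servo_tool", "payload": {
  "targets": [
    [[1,0,0,0,0,0,0],[1,0,0,0,0,0,0],[1,0,0,0,0,0,0],[1,0,0,0,0,0,0],[1,0,0,0,0,0,0],[1,0,0,0,0,0,0],[1,0,0,0,0,0,0],[1,0,0,0,0,0,0]]
  ]
}}

```text
time_s: 48.9
ee_pos: [0.5298, 0.2419, 0.0502]
tcp_rot: [0.0, 0.1, 0.995, 0.0]
force: [-0.5, 1.0, 0.1]
grip_width: 0.058
gripper_force: 43.2
```

Call:
{"api": "servo_tool", "payload": {
  "targets": [
    [[1,0,0,-0.02,0,0,0],[1,0,0,-0.035,0,0,0],[1,0,0,-0.042,0,0,0],[1,0,0,-0.046,0,0,0],[1,0,0,-0.046,0,0,0],[1,0,0,-0.046,0,0,0],[1,0,0,-0.046,0,0,0],[1,0,0,-0.046,0,0,0]]
  ]
}}

```text
time_s: 49.57
ee_pos: [0.53, 0.242, 0.0041]
tcp_rot: [0.0, 0.1, 0.995, 0.0]
force: [0.1, 1.1, -0.3]
grip_width: 0.0583
gripper_force: 43.2
```

Call:
{"api": "servo_tool", "payload": {
  "targets": [
    [[1,0,0,0,0,0,0],[1,0,0,0,0,0,0],[0.2,0,0,0,0,0,0],[-0.2,0,0,0,0,0,0],[-0.5,0,0,0,0,0,0],[-0.8,0,0,0,0,0,0],[-1,0,0,0,0,0,0],[-1,0,0,0,0,0,0]]
  ]
}}

```text
time_s: 50.23
ee_pos: [0.5295, 0.2418, 0.0036]
tcp_rot: [-0.0, 0.1, 0.995, 0.0]
force: [0.0, 0.4, -0.3]
grip_width: 0.0854
gripper_force: 0.0
```

Call:
{"api": "servo_tool", "payload": {
  "targets": [
    [[-1,0,0,0.02,0,0,0],[-1,0,0,0.05,0,0,0],[-1,0,0,0.08,0,0,0],[-1,0,0,0.115,0,0,0],[-1,0,0,0.115,0,0,0],[-1,0,0,0.115,0,0,0],[-1,0,0,0.115,0,0,0],[-1,0,0,0.115,0,0,0]]
  ]
}}

```text
time_s: 50.9
ee_pos: [0.5284, 0.2414, 0.1172]
tcp_rot: [-0.001, 0.1, 0.995, -0.001]
force: [0.3, -0.6, -0.1]
grip_width: 0.0855
gripper_force: 0.0
```

```bash
python3 look.py wP
```

```text
[0.52837521 0.24142212 0.1172267 ] [-1.30e-03  9.99e-02  9.95e-01 -5.00e-04]
amber 2575 [257.4 191.7] minrect [530.5 240.9] [50.2 49.5] 78.5
amber 1821 [256.6 270.3] minrect [608.1 224.6] [49.4 49.1] 78.5
blue 155 [ 23.6 316.1] minrect [ 654.6 -136.5] [31.7 65.8] 29.1
```

Call:
{"api": "servo_tool", "payload": {
  "targets": [
    [[-1,0.07,-0.19,0,0,0,15],[-1,0.07,-0.19,0,0,0,15],[-1,0.07,-0.19,0,0,0,15],[-1,0.07,-0.19,0,0,0,15],[-1,0.07,-0.19,0,0,0,15],[-1,0.07,-0.19,0,0,0,15],[-1,0.07,-0.19,0,0,0,15],[-1,0.07,-0.19,0,0,0,15]]
  ]
}}

```text
time_s: 51.62
ee_pos: [0.5984, 0.0518, 0.1174]
tcp_rot: [-0.001, -0.03, 1.0, 0.0]
force: [-0.7, 0.0, -0.5]
grip_width: 0.0853
gripper_force: 0.0
```

Call:
{"api": "servo_tool", "payload": {
  "targets": [
    [[-1,0.074,-0.186,0,0,0,15],[-1,0.074,-0.186,0,0,0,15],[-1,0.074,-0.186,0,0,0,15],[-1,0.074,-0.186,0,0,0,15],[-1,0.074,-0.186,0,0,0,15],[-1,0.074,-0.186,0,0,0,15],[-1,0.074,-0.186,0,0,0,15],[-1,0.074,-0.186,0,0,0,15]]
  ]
}}

```text
time_s: 52.28
ee_pos: [0.6728, -0.1321, 0.1179]
tcp_rot: [-0.001, -0.162, 0.987, 0.001]
force: [-0.2, 0.6, -1.4]
grip_width: 0.0855
gripper_force: 0.0
```

Call:
{"api": "servo_tool", "payload": {
  "targets": [
    [[-1,0,0,0,0,0,0],[-1,0,0,0,0,0,0],[-1,0,0,0,0,0,0],[-1,0,0,0,0,0,0],[-1,0,0,0,0,0,0],[-1,0,0,0,0,0,0],[-1,0,0,0,0,0,0],[-1,0,0,0,0,0,0]]
  ]
}}

```text
time_s: 52.95
ee_pos: [0.6735, -0.1342, 0.1187]
tcp_rot: [0.0, -0.161, 0.987, 0.0]
force: [0.4, -0.7, 0.8]
grip_width: 0.0854
gripper_force: 0.0
```

```bash
python3 look.py wQ
```

```text
[ 0.67350329 -0.13424872  0.11874396] [ 0.    -0.161  0.987  0.   ]
amber 1841 [114.   48.4] minrect [ 592.4 -296.3] [31.4 63.3] 70.4
amber 2109 [172.1 257.6] minrect [ 786.4 -199.2] [ 51.2 109.8] 88.0
blue 332 [298.2  15.2] minrect [ 517.3 -149.6] [30.8  9.1] 11.8
blue 1671 [256.4 184.8] minrect [ 673.4 -135.1] [60.5 60.8] 18.5
```

Call:
{"api": "servo_tool", "payload": {
  "targets": [
    [[-0.75,0,-0.001,-0.03,0,0,0],[-0.75,0,-0.001,-0.06,0,0,0],[-0.75,0,-0.001,-0.09,0,0,0],[-0.75,0,-0.001,-0.11,0,0,0],[-0.75,0,-0.001,-0.117,0,0,0],[-0.75,0,-0.001,-0.121,0,0,0],[-0.75,0,-0.001,-0.121,0,0,0],[-0.75,0,-0.001,-0.121,0,0,0]]
  ]
}}

```text
time_s: 53.67
ee_pos: [0.6748, -0.1356, -0.0007]
tcp_rot: [0.001, -0.161, 0.987, -0.001]
force: [0.2, -0.3, -0.3]
grip_width: 0.0747
gripper_force: 0.0
```

Call:
{"api": "servo_tool", "payload": {
  "targets": [
    [[-0.7,0,0,0,0,0,0],[-0.6,0,0,0,0,0,0],[-0.5,0,0,0,0,0,0],[-0.4,0,0,0,0,0,0],[-0.3,0,0,0,0,0,0],[-0.2,0,0,0,0,0,0],[-0.1,0,0,0,0,0,0],[0,0,0,0,0,0,0]]
  ]
}}

```text
time_s: 54.33
ee_pos: [0.6744, -0.1353, -0.0003]
tcp_rot: [0.001, -0.161, 0.987, -0.0]
force: [-1.1, 1.4, 7.2]
grip_width: 0.0593
gripper_force: 41.3
```

Call:
{"api": "servo_tool", "payload": {
  "targets": [
    [[0.2,0,0,0.01,0,0,0],[0.5,0,0,0.03,0,0,0],[0.8,0,0,0.06,0,0,0],[1,0,0,0.08,0,0,0],[1,0,0,0.1,0,0,0],[1,0,0,0.1,0,0,0],[1,0,0,0.1,0,0,0],[1,0,0,0.1,0,0,0]]
  ]
}}

```text
time_s: 55.0
ee_pos: [0.673, -0.1351, 0.097]
tcp_rot: [-0.001, -0.161, 0.987, 0.0]
force: [0.6, 0.1, -1.3]
grip_width: 0.0589
gripper_force: 43.1
```

```bash
python3 look.py wR; python3 -c "
from h import *
cv2.imwrite('pics/wRc.png',cv2.resize(cv2.imread('pics/wR.png'),(800,600),interpolation=3))"
```

```text
[ 0.67301049 -0.13507467  0.09695342] [-5.000e-04 -1.610e-01  9.869e-01  3.000e-04]
amber 2149 [103.3  45.1] minrect [ 592.6 -296.3] [32.  63.6] 71.0
amber 1247 [148.2 252.8] minrect [ 759.4 -214.3] [28.8 65.5] 71.4
amber 646 [145.1 335.6] minrect [ 858.  -200.3] [37.7 46.9] 87.6
blue 309 [302.3  12.6] minrect [ 521.  -148.8] [23.9  9.2] 11.7
blue 5009 [256.2 238.1] minrect [ 719.3 -120.6] [105.7 105.7] 18.5
```

View pics/wRc.png

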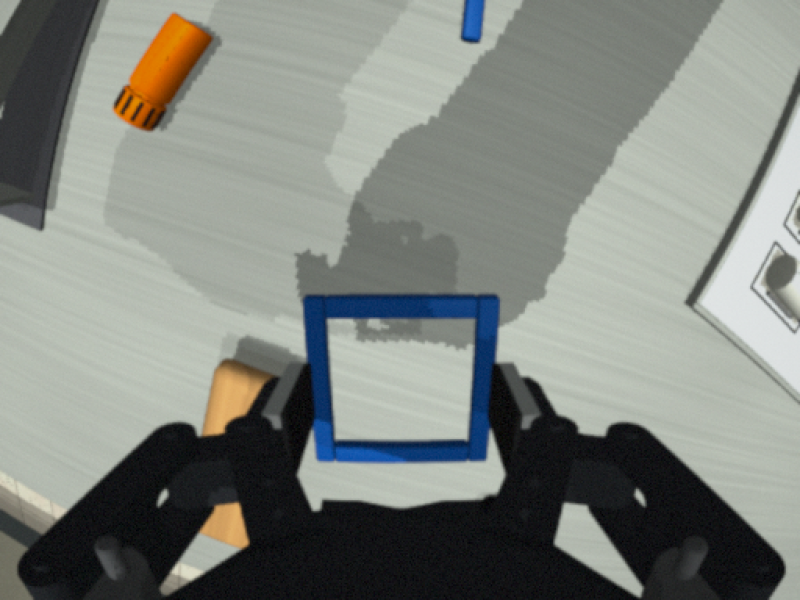

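wR shows the frame held level and square between the fingers, centred at (400,380). The brush at (240,440) is clear of the gripper.

Call:
{"api": "servo_tool", "payload": {
  "targets": [
    [[1,-0.11,0.2,0,0,0,-15],[1,-0.11,0.2,0,0,0,-15],[1,-0.11,0.2,0,0,0,-15],[1,-0.11,0.2,0,0,0,-15],[1,-0.11,0.2,0,0,0,-15],[1,-0.11,0.2,0,0,0,-15],[1,-0.11,0.2,0,0,0,-15],[1,-0.11,0.2,0,0,0,-15]]
  ]
}}

```text
time_s: 55.72
ee_pos: [0.5617, 0.0657, 0.0964]
tcp_rot: [-0.001, -0.032, 0.999, -0.0]
force: [1.3, -0.7, -0.6]
grip_width: 0.0586
gripper_force: 43.1
```

Call:
{"api": "servo_tool", "payload": {
  "targets": [
    [[1,-0.111,0.192,0,0,0,-15],[1,-0.111,0.192,0,0,0,-15],[1,-0.111,0.192,0,0,0,-15],[1,-0.111,0.192,0,0,0,-15],[1,-0.111,0.192,0,0,0,-15],[1,-0.111,0.192,0,0,0,-15],[1,-0.111,0.192,-0.03,0,0,-15],[1,-0.111,0.192,-0.05,0,0,-15]]
  ]
}}

```text
time_s: 56.38
ee_pos: [0.4536, 0.2575, 0.0468]
tcp_rot: [0.001, 0.099, 0.995, 0.0]
force: [-0.3, 0.2, -1.2]
grip_width: 0.0589
gripper_force: 43.2
```

Call:
{"api": "servo_tool", "payload": {
  "targets": [
    [[1,0,0,0,0,0,0],[1,0,0,0,0,0,0],[1,0,0,0,0,0,0],[1,0,0,0,0,0,0],[1,0,0,0,0,0,0],[1,0,0,0,0,0,0],[1,0,0,0,0,0,0],[1,0,0,0,0,0,0]]
  ]
}}

```text
time_s: 57.05
ee_pos: [0.4529, 0.2568, 0.0482]
tcp_rot: [0.0, 0.1, 0.995, 0.0]
force: [0.1, -0.3, -0.3]
grip_width: 0.0585
gripper_force: 43.3
```

Call:
{"api": "servo_tool", "payload": {
  "targets": [
    [[1,0,0,-0.02,0,0,0],[1,0,0,-0.035,0,0,0],[1,0,0,-0.042,0,0,0],[1,0,0,-0.0455,0,0,0],[1,0,0,-0.0455,0,0,0],[1,0,0,-0.0455,0,0,0],[1,0,0,-0.0455,0,0,0],[1,0,0,-0.0455,0,0,0]]
  ]
}}

```text
time_s: 57.72
ee_pos: [0.4513, 0.2563, 0.0028]
tcp_rot: [-0.001, 0.1, 0.995, -0.0]
force: [-3.7, -1.8, 6.3]
grip_width: 0.0587
gripper_force: 45.2
```

Call:
{"api": "servo_tool", "payload": {
  "targets": [
    [[1,0,0,0,0,0,0],[1,0,0,0,0,0,0],[0.2,0,0,0,0,0,0],[-0.2,0,0,0,0,0,0],[-0.5,0,0,0,0,0,0],[-0.8,0,0,0,0,0,0],[-1,0,0,0,0,0,0],[-1,0,0,0,0,0,0]]
  ]
}}

```text
time_s: 58.38
ee_pos: [0.453, 0.257, 0.0024]
tcp_rot: [0.0, 0.1, 0.995, 0.0]
force: [-0.1, -0.4, -0.7]
grip_width: 0.0854
gripper_force: 0.0
```

Call:
{"api": "servo_tool", "payload": {
  "targets": [
    [[-1,0,0,0.02,0,0,0],[-1,0,0,0.05,0,0,0],[-1,0,0,0.08,0,0,0],[-1,0,0,0.115,0,0,0],[-1,0,0,0.115,0,0,0],[-1,0,0,0.115,0,0,0],[-1,0,0,0.115,0,0,0],[-1,0,0,0.115,0,0,0]]
  ]
}}

```text
time_s: 59.05
ee_pos: [0.4515, 0.2564, 0.1159]
tcp_rot: [-0.001, 0.1, 0.995, -0.001]
force: [-0.5, -0.2, 0.1]
grip_width: 0.0854
gripper_force: 0.0
```

```bash
python3 look.py wS
```

```text
[0.45151101 0.25638507 0.11589465] [-1.10e-03  9.99e-02  9.95e-01 -5.00e-04]
amber 1825 [257.9 271.7] minrect [532. 241.] [50.1 49.1] 78.5
blue 1691 [256.6 187.1] minrect [451.8 255.9] [61.  60.9] 78.5
```

Call:
{"api": "servo_tool", "payload": {
  "targets": [
    [[-1,0,-0.21,0.02,0,0,12],[-1,0,-0.21,0.02,0,0,12],[-1,0,-0.21,0.02,0,0,12],[-1,0,-0.21,0.02,0,0,12],[-1,0,-0.21,0.02,0,0,12],[-1,0,-0.21,0.02,0,0,12],[-1,0,-0.21,0.02,0,0,12],[-1,0,-0.21,0.02,0,0,12]]
  ]
}}

```text
time_s: 59.77
ee_pos: [0.4519, 0.047, 0.1364]
tcp_rot: [-0.001, -0.004, 1.0, 0.001]
force: [-0.5, 0.3, -0.4]
grip_width: 0.0856
gripper_force: 0.0
```

Call:
{"api": "servo_tool", "payload": {
  "targets": [
    [[-1,0,-0.209,0,0,0,11.3],[-1,0,-0.209,0,0,0,11.3],[-1,0,-0.209,0,0,0,11.3],[-1,0,-0.209,0,0,0,11.3],[-1,0,-0.209,0,0,0,11.3],[-1,0,-0.209,0,0,0,11.3],[-1,0,-0.209,0,0,0,11.3],[-1,0,-0.209,0,0,0,11.3]]
  ]
}}

```text
time_s: 60.43
ee_pos: [0.4525, -0.1604, 0.1365]
tcp_rot: [-0.001, -0.104, 0.995, 0.001]
force: [-0.6, 0.5, -1.2]
grip_width: 0.0856
gripper_force: 0.0
```

Call:
{"api": "servo_tool", "payload": {
  "targets": [
    [[-1,0,0,0,0,0,0],[-1,0,0,0,0,0,0],[-1,0,0,0,0,0,0],[-1,0,0,0,0,0,0],[-1,0,0,0,0,0,0],[-1,0,0,0,0,0,0],[-1,0,0,0,0,0,0],[-1,0,0,0,0,0,0]]
  ]
}}

```text
time_s: 61.1
ee_pos: [0.4525, -0.1622, 0.1372]
tcp_rot: [0.0, -0.103, 0.995, 0.0]
force: [0.3, -0.3, 0.3]
grip_width: 0.0855
gripper_force: 0.0
```

```bash
cat > spoon.py <<'E'
from h import *
import sys
s=readout.read_state();print(s['ee_pos'],s['tcp_rot'].round(4),s['grip_width'])
im,m=grab('wrist',sys.argv[1]);zh,zb=float(sys.argv[2]),float(sys.argv[3])
k=cv2.inRange(cv2.cvtColor(im,cv2.COLOR_RGB2HSV),(105,120,30),(125,255,255))
n,l,st,c=cv2.connectedComponentsWithStats(k)
for i in range(1,n):
    if st[i,4]>500 and st[i,4]<8000:
        b=(l==i).astype(np.uint8); d=cv2.distanceTransform(b,cv2.DIST_L2,5); bp=np.unravel_index(d.argmax(),d.shape)[::-1]
        bowl=cv2.morphologyEx(b,cv2.MORPH_OPEN,cv2.getStructuringElement(2,(17,17)))
        mb=cv2.moments(bowl,True); bc=(mb['m10']/max(mb['m00'],1),mb['m01']/max(mb['m00'],1))
        ys,xs=np.nonzero(b&~cv2.dilate(bowl,np.ones((7,7),np.uint8)))
        W=np.array([atz(m,(x,y),zh,'wrist')[:2] for x,y in zip(xs,ys)])
        if len(W)<20: continue
        mu=W.mean(0);u=np.linalg.svd(W-mu,full_matrices=False)[2][0]
        B=atz(m,bc,zb,'wrist')[:2]
        if u@(B-mu)<0:u=-u
        t=(W-mu)@u
        print(st[i],'bowl px',np.round(bc,1),'bowl',B.round(4),'tail',(mu+u*t.min()).round(4),'dir',np.degrees(np.arctan2(u[1],u[0])).round(2),'bowl lateral',np.round(np.cross(u,B-mu),4),'origin from tail',(mu+u*(t.min()+.075)).round(4),'len to bowl',np.round(u@(B-mu)-t.min(),4))
E
python3 spoon.py wT .008 .010
```

```text
[ 0.45252583 -0.16218475  0.1372458 ] [ 0.     -0.1031  0.9947  0.    ] 0.08546346748579567
[ 237  110   38  147 2113] bowl px [255.6 128.6] bowl [ 0.4034 -0.1739] tail [ 0.53   -0.1469] dir -167.99 bowl lateral 0.0001 origin from tail [ 0.4566 -0.1625] len to bowl 0.1294spoon.py:19: DeprecationWarning: Arrays of 2-dimensional vectors are deprecated. Use arrays of 3-dimensional vectors instead. (deprecated in NumPy 2.0)
  print(st[i],'bowl px',np.round(bc,1),'bowl',B.round(4),'tail',(mu+u*t.min()).round(4),'dir',np.degrees(np.arctan2(u[1],u[0])).round(2),'bowl lateral',np.round(np.cross(u,B-mu),4),'origin from tail',(mu+u*(t.min()+.075)).round(4),'len to bowl',np.round(u@(B-mu)-t.min(),4))
```

Call:
{"api": "servo_tool", "payload": {
  "targets": [
    [[-0.2,0,-0.001,-0.03,0,0,0],[-0.2,0,-0.001,-0.06,0,0,0],[-0.2,0,-0.001,-0.09,0,0,0],[-0.2,0,-0.001,-0.12,0,0,0],[-0.2,0,-0.001,-0.13,0,0,0],[-0.2,0,-0.001,-0.1345,0,0,0],[-0.2,0,-0.001,-0.1345,0,0,0],[-0.2,0,-0.001,-0.1345,0,0,0]]
  ]
}}

```text
time_s: 61.82
ee_pos: [0.4532, -0.1636, 0.0033]
tcp_rot: [0.0, -0.103, 0.995, -0.0]
force: [0.3, 0.9, 0.1]
grip_width: 0.0511
gripper_force: 0.0
```

Call:
{"api": "servo_tool", "payload": {
  "targets": [
    [[-0.2,0,0,0,0,0,0],[-0.2,0,0,0,0,0,0],[-0.2,0,0,0,0,0,0],[0,0,0,0,0,0,0],[0.1,0,0,0,0,0,0],[0.2,0,0,0,0,0,0],[0.3,0,0,0,0,0,0],[0.4,0,0,0,0,0,0]]
  ]
}}

```text
time_s: 62.48
ee_pos: [0.4525, -0.1632, 0.0027]
tcp_rot: [-0.0, -0.103, 0.995, 0.0]
force: [-0.2, -0.2, -0.1]
grip_width: 0.0256
gripper_force: 0.0
```

Call:
{"api": "servo_tool", "payload": {
  "targets": [
    [[0.6,0,0,0,0,0,0],[0.8,0,0,0,0,0,0],[1,0,0,0,0,0,0],[1,0,0,0,0,0,0],[1,0,0,0,0,0,0],[1,0,0,0,0,0,0],[1,0,0,0,0,0,0],[1,0,0,0,0,0,0]]
  ]
}}

```text
time_s: 63.15
ee_pos: [0.4525, -0.1632, 0.0028]
tcp_rot: [0.0, -0.103, 0.995, 0.0]
force: [-1.5, 0.2, 3.2]
grip_width: 0.008
gripper_force: 40.3
```

Call:
{"api": "servo_tool", "payload": {
  "targets": [
    [[1,0,0,0.01,0,0,0],[1,0,0,0.03,0,0,0],[1,0,0,0.06,0,0,0],[1,0,0,0.08,0,0,0],[1,0,0,0.1,0,0,0],[1,0,0,0.12,0,0,0],[1,0,0,0.12,0,0,0],[1,0,0,0.12,0,0,0]]
  ]
}}

```text
time_s: 63.82
ee_pos: [0.4535, -0.1637, 0.1234]
tcp_rot: [0.001, -0.103, 0.995, -0.001]
force: [0.4, 0.2, -0.7]
grip_width: 0.008
gripper_force: 39.9
```

Call:
{"api": "servo_tool", "payload": {
  "targets": [
    [[1,0,0,0,0,0,0],[1,0,0,0,0,0,0],[1,0,0,0,0,0,0],[1,0,0,0,0,0,0],[1,0,0,0,0,0,0],[1,0,0,0,0,0,0],[1,0,0,0,0,0,0],[1,0,0,0,0,0,0]]
  ]
}}

```text
time_s: 64.48
ee_pos: [0.4525, -0.1632, 0.1227]
tcp_rot: [-0.0, -0.103, 0.995, 0.0]
force: [-0.2, 0.6, -1.0]
grip_width: 0.0083
gripper_force: 39.9
```

```bash
python3 -W ignore spoon.py wU .128 .132; python3 -c "
from h import *
cv2.imwrite('pics/wUc.png',cv2.resize(cv2.imread('pics/wU.png'),(800,600),interpolation=3))"
```

```text
[ 0.45253309 -0.16319972  0.12265888] [-0.000e+00 -1.031e-01  9.947e-01  1.000e-04] 0.008277519967464286
[ 219  113   76  214 6931] bowl px [256.1 180.9] bowl [ 0.4167 -0.1716] tail [ 0.5059 -0.154 ] dir -175.36 bowl lateral 0.0103 origin from tail [ 0.4311 -0.1601] len to bowl 0.0903
```

View pics/wUc.png

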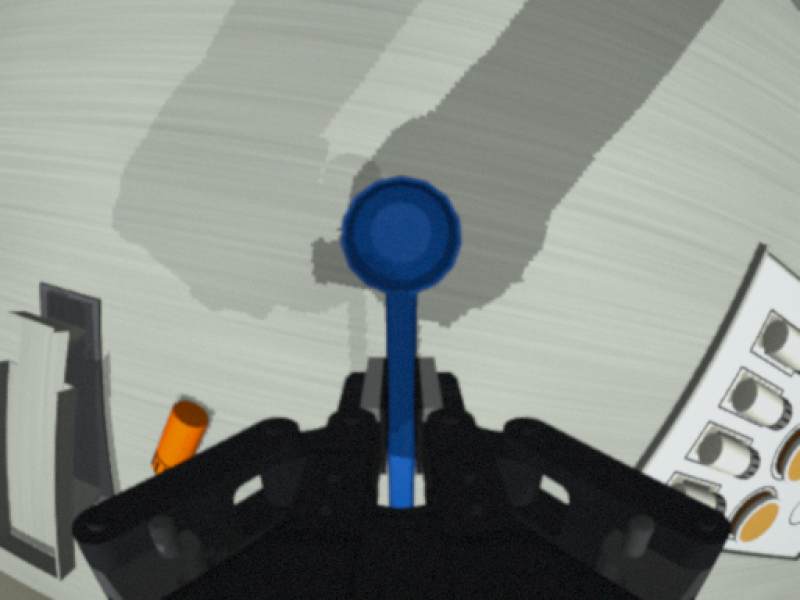

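wU shows the spoon held straight, with its bowl at (402,235) and the handle in line with the fingers.

```bash
python3 -c "
from h import *
m=load('wU');e=np.array([.4525,-.1632,.1227]);a=np.radians(191.84);u=np.array([np.cos(a),np.sin(a),0])
for z in (.128,.132): print(z,((atz(m,np.array([402,235])*.64,z,'wrist')-e)@u).round(4))
r=[(atz(m,np.array([402,y])*.64,.132,'wrist')-e)@u for y in (176,294)];print('rim',r,np.mean(r))"
```

```text
0.128 0.0504
0.132 0.051
rim [np.float64(0.06802066395532727), np.float64(0.03325657421391032)] 0.050638619084618794
```

Call:
{"api": "servo_tool", "payload": {
  "targets": [
    [[1,0.035,0.167,0,0,0,52],[1,0.035,0.167,0,0,0,52],[1,0.035,0.167,0,0,0,52],[1,0.035,0.167,0,0,0,52],[1,0.035,0.167,0,0,0,52],[1,0.035,0.167,0,0,0,52],[1,0.035,0.167,0,0,0,52],[1,0.035,0.167,0,0,0,52]]
  ]
}}

```text
time_s: 65.2
ee_pos: [0.4876, 0.0044, 0.1228]
tcp_rot: [0.0, -0.531, 0.847, -0.0]
force: [0.3, -0.7, 0.0]
grip_width: 0.0086
gripper_force: 39.9
```

Call:
{"api": "servo_tool", "payload": {
  "targets": [
    [[1,0.035,0.167,0,0,0,52],[1,0.035,0.167,0,0,0,52],[1,0.035,0.167,0,0,0,52],[1,0.035,0.167,0,0,0,52],[1,0.035,0.167,0,0,0,52],[1,0.035,0.167,0,0,0,52],[1,0.035,0.167,0,0,0,52],[1,0.035,0.167,0,0,0,52]]
  ]
}}

```text
time_s: 65.87
ee_pos: [0.5225, 0.1714, 0.1226]
tcp_rot: [0.0, 0.849, -0.529, -0.0]
force: [0.5, 0.6, -0.6]
grip_width: 0.0084
gripper_force: 39.9
```

Call:
{"api": "servo_tool", "payload": {
  "targets": [
    [[1,0.033,0.167,0,0,0,52.7],[1,0.033,0.167,0,0,0,52.7],[1,0.033,0.167,0,0,0,52.7],[1,0.033,0.167,0,0,0,52.7],[1,0.033,0.167,0,0,0,52.7],[1,0.033,0.167,0,0,0,52.7],[1,0.033,0.167,0,0,0,52.7],[1,0.033,0.167,0,0,0,52.7]]
  ]
}}

```text
time_s: 66.53
ee_pos: [0.5554, 0.3384, 0.1223]
tcp_rot: [0.0, 0.995, -0.097, -0.0]
force: [-0.1, 0.2, -0.5]
grip_width: 0.0082
gripper_force: 39.9
```

Call:
{"api": "servo_tool", "payload": {
  "targets": [
    [[1,0,0,-0.02,0,0,0],[1,0,0,-0.05,0,0,0],[1,0,0,-0.08,0,0,0],[1,0,0,-0.08,0,0,0],[1,0,0,-0.08,0,0,0],[1,0,0,-0.08,0,0,0],[1,0,0,-0.08,0,0,0],[1,0,0,-0.08,0,0,0]]
  ]
}}

```text
time_s: 67.2
ee_pos: [0.5572, 0.3386, 0.0452]
tcp_rot: [-0.001, 0.995, -0.1, 0.002]
force: [0.4, -0.2, -0.2]
grip_width: 0.0082
gripper_force: 39.9
```

Call:
{"api": "servo_tool", "payload": {
  "targets": [
    [[1,0,0,0,0,0,0],[1,0,0,0,0,0,0],[1,0,0,0,0,0,0],[1,0,0,0,0,0,0],[1,0,0,0,0,0,0],[1,0,0,0,0,0,0],[1,0,0,0,0,0,0],[1,0,0,0,0,0,0]]
  ]
}}

```text
time_s: 67.87
ee_pos: [0.5554, 0.3378, 0.0426]
tcp_rot: [0.0, 0.995, -0.1, -0.0]
force: [0.3, -0.1, -1.2]
grip_width: 0.0085
gripper_force: 39.9
```

```bash
python3 -W ignore spoon.py wV .05 .052; python3 -c "
from h import *
s=readout.read_state();q=s['tcp_rot'];print('yaw',np.degrees(2*np.arctan2(q[2],q[1]))%360,s['qpos'].round(2))
m=load('wV');a=np.radians(np.degrees(2*np.arctan2(q[2],q[1])));u=np.array([np.cos(a),np.sin(a),0]);print('expected bowl px',proj(m,s['ee_pos']+u*.0507+[0,0,.0095],'wrist'))"
```

```text
[0.55541542 0.3377657  0.0425854 ] [ 1.00e-04  9.95e-01 -9.99e-02 -1.00e-04] 0.008530737921278557
[ 219  113   76  213 6882] bowl px [256.3 179.8] bowl [0.5931 0.3297] tail [0.506  0.3474] dir -12.31 bowl lateral 0.0013 origin from tail [0.5793 0.3314] len to bowl 0.0888
[   0  297   69   87 3025] bowl px [0. 0.] bowl [0.737 0.459] tail [0.3975 0.6708] dir -50.68 bowl lateral 0.1285 origin from tail [0.445  0.6127] len to bowl 0.3789
yaw 348.5327376137568 [ 0.45  0.63 -0.    0.94 -0.   -2.49]
expected bowl px [255.37933806 153.61854671]
```

Call:
{"api": "servo_tool", "payload": {
  "targets": [
    [[1,0,0,-0.015,0,0,0],[1,0,0,-0.028,0,0,0],[1,0,0,-0.034,0,0,0],[1,0,0,-0.0365,0,0,0],[1,0,0,-0.0365,0,0,0],[1,0,0,-0.0365,0,0,0],[1,0,0,-0.0365,0,0,0],[1,0,0,-0.0365,0,0,0]]
  ]
}}

```text
time_s: 68.58
ee_pos: [0.5558, 0.3379, 0.0065]
tcp_rot: [-0.0, 0.995, -0.1, 0.0]
force: [-0.1, -0.4, -0.6]
grip_width: 0.0085
gripper_force: 39.9
```

Call:
{"api": "servo_tool", "payload": {
  "targets": [
    [[1,0,0,0,0,0,0],[1,0,0,0,0,0,0],[1,0,0,0,0,0,0],[0.6,0,0,0,0,0,0],[0.4,0,0,0,0,0,0],[0.2,0,0,0,0,0,0],[0,0,0,0,0,0,0],[0,0,0,0,0,0,0]]
  ]
}}

```text
time_s: 69.25
ee_pos: [0.5556, 0.3378, 0.0063]
tcp_rot: [0.0, 0.995, -0.1, 0.0]
force: [0.1, 0.2, -0.6]
grip_width: 0.0427
gripper_force: 0.0
```

Call:
{"api": "servo_tool", "payload": {
  "targets": [
    [[0,0,0,0.02,0,0,0],[0,0,0,0.05,0,0,0],[0,0,0,0.08,0,0,0],[0,0,0,0.12,0,0,0],[0,0,0,0.15,0,0,0],[-1,-0.05,-0.03,0.18,0,0,0],[-1,-0.1,-0.06,0.2,0,0,0],[-1,-0.1,-0.06,0.25,0,0,0]]
  ]
}}

```text
time_s: 69.92
ee_pos: [0.463, 0.2834, 0.2202]
tcp_rot: [0.004, 0.995, -0.1, -0.007]
force: [-1.0, 0.5, -1.7]
grip_width: 0.0768
gripper_force: 0.0
```

Call:
{"api": "servo_tool", "payload": {
  "targets": [
    [[-1,0,0,0,0,0,0],[-1,0,0,0,0,0,0],[-1,0,0,0,0,0,0],[-1,0,0,0,0,0,0],[-1,0,0,0,0,0,0],[-1,0,0,0,0,0,0],[-1,0,0,0,0,0,0],[-1,0,0,0,0,0,0]]
  ]
}}

```text
time_s: 70.58
ee_pos: [0.4717, 0.2875, 0.2252]
tcp_rot: [0.0, 0.995, -0.1, -0.0]
force: [-1.0, -0.2, -0.1]
grip_width: 0.0854
gripper_force: 0.0
```

```bash
python3 -W ignore spoon.py wW .011 .013; python3 look.py wX;python3 -c "
from h import *
cv2.imwrite('pics/wWc.png',cv2.resize(cv2.imread('pics/wW.png'),(800,600),interpolation=3))"
```

```text
[0.4717087  0.28752031 0.22516679] [ 3.00e-04  9.95e-01 -9.99e-02 -5.00e-04] 0.08535905127039649
[ 187   51   28  120 1248] bowl px [200.3  64.5] bowl [0.6059 0.3274] tail [0.479  0.3521] dir -11.29 bowl lateral 0.0006 origin from tail [0.5525 0.3375] len to bowl 0.1293
[260 152  49  47 775] bowl px [0. 0.] bowl [0.8373 0.635 ] tail [0.4211 0.2687] dir -21.23 bowl lateral 0.4921 origin from tail [0.491  0.2416] len to bowl 0.2553
[   0  187   98  135 5637] bowl px [0. 0.] bowl [0.8373 0.635 ] tail [0.3288 0.8535] dir -65.24 bowl lateral 0.3702 origin from tail [0.3602 0.7854] len to bowl 0.4113
[0.47173582 0.28751809 0.22534731] [ 2.00e-04  9.95e-01 -9.99e-02 -3.00e-04]
amber 1316 [285.6  46.9] minrect [606.5 224.8] [48.4 48.7] 78.4
amber 1353 [284.9 111.8] minrect [528.8 241.5] [48.7 47.9] 79.5
blue 1254 [201.2  94.6] minrect [551.5 340.5] [ 34.6 148.9] 78.5
blue 770 [284.  174.2] minrect [451.1 256.1] [60.1 59.8] 78.7
blue 5545 [ 47.2 240.7] minrect [400.6 707.1] [193.9 327.4] 21.8
```

View pics/wWc.png

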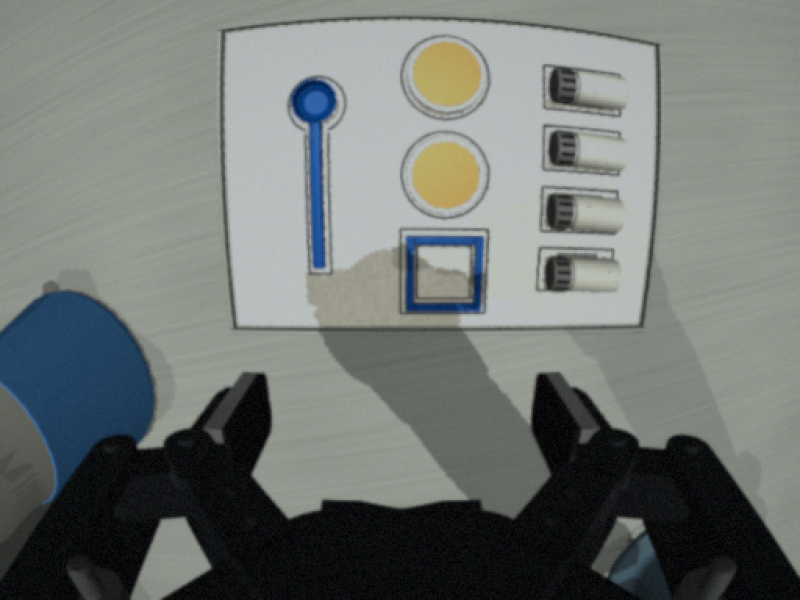

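wW shows everything inside its drawn outline: the spoon bowl at (315,100), dishes at (446,75) and (446,174), the frame at (445,273), and the four vials at x≈585. The measured centres agree with the marks to 2 mm or better, and the arm is clear.

```bash
python3 -c "
from cell import robot
print(robot.hand_in())"
```

```text
the job is handed in; nothing more can be done
None
```

I handed the job in at about 71 s with all four vials, both dishes, the swab frame and the spoon lying in their outlines, nothing knocked or dropped, and the arm clear of everything; the hand-in returned no verdict.

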